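# Dry-fit the carved arm from behind the pots

### The job

Stand the three pots from the front of the plywood caddy upright on the grey rubber mat, and only when all three are there take out the carved arm that lies behind them and lay its lapped end fully down into the notch of the rail, shoulder up to the rail, so that the pin holes line up. Then push the drawbore pin straight down through both holes until its collar sits on the wood. At the end each pot must stand upright again in the caddy, on the very spot where it stood at the start; do not tip a pot over and do not shift the finial.

Things in the scene. Friction and masses are not known exactly. Their poses are not given: they have to be found in the camera images.
- glue_bottle: White glue bottle, yellow band, red cap, in the caddy's front row. 50 mm in diameter and straight up to 80 mm, then a shoulder and 23 mm cap; 105 mm high, 0.2 kg. Origin: centre of its underside, z up. All three pots are gripped well with the TCP 66 mm above their underside: so the rear finger passes above the carved arm and the cap stays clear of the gripper's body.
- oil_jar: Amber glass oil jar with a black lid, standing in the front row of the caddy. 50 mm in diameter (lid too), 90 mm high, about 0.2 kg. Origin: centre of its underside; z up along its axis.
- wax_tin: Green wax tin with a paper band and a steel top, standing in the front row of the caddy. 52 mm in diameter, 84 mm high, about 0.2 kg. Origin: centre of its underside; z up along its axis.
- caddy: Fixed plywood tray, x -98 to +64 mm, 212 wide (y), open at its front (-x), back wall 36 mm high, sides 30. Origin: bench level. Floor 8 mm above the bench. The pots stand in any order at x -60, y -64, 0, 64 mm on worn rings, 13 mm apart: close the fingers along x on them. The arm lies along y 9 mm behind them, with 40 mm free behind it.
- carved_arm: Carved rosewood arm, 0.24 kg, behind the pots. Origin: axis of its pin hole, level with its underside. 40 mm wide (y), 36 thick (z). x -125 (scroll end, 7 mm boss on top) to -28 mm (shoulder): full thickness; x -28 to +27 mm: lap, upper 18 mm only, with a 14 mm vertical hole. Balances at x -62: grip there across y, TCP 24 mm above the underside.
- rail: Fixed rosewood rail, 54 mm (x) by 210 (y), 36 high, between dogs. Origin: axis of its 14 mm pin hole, bench level. Notch along x at its middle: 43.5 mm wide, floor 18 mm above the bench, upper edges rounded 8 mm. Arm seated: thick part on the bench at -x, lap in the notch, origins and axes coincide, 1 mm gap at the shoulder; slide it to +x to close that. It lies loose.
- drawbore_pin: Pin, 0.11 kg: steel shank 10 mm in diameter, 34 long (last 14 tapering to 5 mm), 26 mm brass collar, yellow wooden handle (26 mm cylinder 41 to 88 mm above the tip; grip at 72); 104 long. Origin: tip, z up. Stands in a pale block 60 x 110 x 36 mm, tip 2 mm above the bench: lift 40 mm to free it. Home in the joint, collar on the arm, the tip is again at 2 mm.
- mat: Grey rubber mat, fixed, 100 mm (x) by 240 mm (y), 4 mm thick, empty at the start: the side area for the pots. Origin: centre of its underside, on the bench. The three pots fit in a row along its y, 72 mm apart.
- finial: Small turned finial of light red wood, 42 mm in diameter and 58 mm high, standing loose between the mat and the pin's block. It is finished work and stays where it is. Origin: centre of its underside.
Mind the look-alikes: they are no part of the job. What is shaped like the wax_tin but blue or purple is not meant. What is shaped like the oil_jar but pink is not meant.

How it is judged:
By the outcome, as a careful person would: the job done as asked, in the order asked, and still so for the second after the job is handed in, with the robot touching nothing.
It also fails if it takes over 144 s, if anything falls off the work surface, if the arm or the gripper's body presses on something with over 40 N, if the wrist force passes 120 N, or if a joint passes its speed limit or range.

### The arm

A 6-joint arm with a two-finger parallel gripper is mounted at the origin on the work surface. World frame = base frame: x ahead of the robot, y to its left, z up, the work surface at z = 0. Lengths are in m, angles in rad, forces in N, time in s.
With the tool pointing down it reaches from about 0.35 to 0.775 m from the base axis. Payload 5.5 kg.
Tool frame: the origin (TCP) lies between the finger pads, 19 mm behind the fingertips; this is the grasp point; z points along the fingers, y is the line along which they close (so a half turn about z gives the same grasp; the last joint's range is limited). The gripper opens to 85 mm and grips with 20 to 120 N. Pads are 22 mm wide; open, the fingers measure 114 mm over their backs; the gripper's body (76 mm by 85 mm) begins 54 mm behind the grasp point. The pads swing forward as they close: fully open they stand 13 mm farther back than shut.
Start: joints at [1.141, 0.313, 0.046, 1.304, 0, 1.431], TCP at [0.164, 0.551, 0.25] pointing down, gripper open.
Joint ranges: [-2.76, 2.76], [-0.86, 1.69], [-1.03, 1.26], [-2.2, 2.34], [-1.47, 1.5], [-3.14, 3.14]. Speed limits (rad/s): [2.57, 2.57, 3.14, 3.14, 3.14, 3.14].

### API

Orientations are given as a unit quaternion [w, x, y, z].
In Python, from workcell import env gives the robot as it stands.
- The arm moves only by the shell command python3 -m jog 'ROWS' [FORCE]. ROWS is JSON, a list of rows, each a list of 5 numbers: the gripper's target within -1 to 1 (shut at 1, half-way at 0, fully open at -1), then the shift along the tool's x, y, z in m, then the turn about the tool's z in degrees. In form: [[fingers, tx, ty, tz, turn], ...]. A call has 1 to 5 rows; each row shifts and turns the commanded pose from where the row before left it, along the tool's axes as they then stand; what a row does not reach is not made up. A row lasts 1/12 s, in which the tool goes at most 41.7 mm and 7.16 degrees, less where a joint would pass 70% of its speed; a pose out of reach is approached as far as the arm can. A call is refused whole if a number of a shift passes 0.0417 or a number of a turn 7.16, either way. A call with a gripper value outside its range is refused whole. The fingers move at their own pace and stop on an object; FORCE is the grip in N (left out, the last holds). Time passes only in rows, so rows that do not move let the fingers close. It gives the time, the measured TCP pose, the force, the opening and the grip force at its end, in the units of the state.
- env.get_state(): the state, without advancing time (a new reading comes with each control period).
- env.read_camera(name): name is "scene" or "top"; returns a dict with "img" (420x560x3 uint8, red, green, blue), "fov_y" (degrees; the focal length in pixels is half the picture's height over the tangent of half this angle, whatever the lens; pixels are square), "cx", "cy" (the principal point, pixels), "D" ([k1, k2, p1, p2, k3] as OpenCV has them; the pictures are not rectified), "T" (4x4, takes a point from camera to world coordinates). Camera axes: x right, y up, looking along -z (the intrinsics and any distortion apply to the point x, -y, -z); pixel columns grow to the right and rows downward; lengths in m; the calibration is good to about 2 mm. A picture is of the moment at which its call begins. There is no depth.
- env.hand_in(): hands the job in; it is judged then, once.
The state is a dict: "clock": time; "joint_pos": joint angles; "qvel": joint speeds; "tau": joint torques, N m; "tcp_pos": TCP position; "orientation": TCP orientation; "wrist_force": force on the tool from outside, world axes, zero at the start; "ft_torque": the same for the moment, N m; "finger_gap": finger opening in m; "grip_force": force on a finger pad.
Only numpy, scipy, OpenCV 4.12 (cv2) and the standard library are available. Lean on these libraries where they do the work, as an engineer would, in place of code of your own. Each camera call takes 0.05 s, during which the arm holds its last target. There are 200 camera calls.

## Working session

There is one attempt and no reset: what is moved stays moved. The work goes in short steps, Python scripts to look and compute and a shell command to move; the robot and the scene stay as the last step left them, time stands still between calls to the robot, and variables do not carry over. Pictures are saved under pics/ and viewed, at most 14 in all, crops included, and the job is handed in when it is done.

```bash
ls; mkdir -p pics; cat > h.py <<'E'
import numpy as np, cv2
from workcell import env
def cam(n,save=None):
    c=env.read_camera(n); c['img']=np.asarray(c['img'])
    if save: cv2.imwrite('pics/'+save,c['img'][:,:,::-1])
    return c
def K(c):
    f=210/np.tan(np.radians(c['fov_y'])/2); return np.array([[f,0,c['cx']],[0,f,c['cy']],[0,0,1.]])
def rays(c,uv):
    p=cv2.undistortPoints(np.array(uv,float).reshape(-1,1,2),K(c),np.array(c['D'],float)).reshape(-1,2)
    T=np.array(c['T']); d=np.c_[p[:,0],-p[:,1],-np.ones(len(p))]@T[:3,:3].T
    return T[:3,3],d
def onz(c,uv,z):
    o,d=rays(c,uv); return o+d*((z-o[2])/d[:,2])[:,None]
def proj(c,P):
    T=np.array(c['T']); q=(np.array(P,float).reshape(-1,3)-T[:3,3])@T[:3,:3]
    q=q*[1,-1,-1]; return cv2.projectPoints(q,np.zeros(3),np.zeros(3),K(c),np.array(c['D'],float))[0].reshape(-1,2)
def tri(cs,uvs):
    A=np.zeros((3,3));b=np.zeros(3)
    for c,u in zip(cs,uvs):
        o,d=rays(c,[u]); d=d[0]/np.linalg.norm(d[0]); M=np.eye(3)-np.outer(d,d); A+=M;b+=M@o
    return np.linalg.solve(A,b)
E
python3 - <<'E'
from h import *
import pickle
cs={}
for n in('scene','top'):
    c=cam(n,n+'0.png'); cs[n]=c; print(n,c['fov_y'],c['cx'],c['cy'],c['D'],np.round(c['T'],3).tolist())
pickle.dump(cs,open('c0.pkl','wb'))
print(env.get_state())
E
```

```text
pics
scene 45.65423419291467 286.851956139712 207.37676783435532 [-0.17646595  0.          0.          0.          0.        ] [[-0.601, -0.5, 0.623, 1.186], [0.799, -0.372, 0.472, 0.49], [-0.004, 0.782, 0.624, 0.708], [0.0, 0.0, 0.0, 1.0]]
top 54.56355542151024 278.1372784565601 213.77481779546008 [0.00540645 0.         0.         0.         0.        ] [[-0.03, 0.997, -0.078, 0.429], [-0.999, -0.028, 0.022, 0.008], [0.02, 0.078, 0.997, 1.026], [0.0, 0.0, 0.0, 1.0]]
{'clock': 0.1, 'joint_pos': array([ 1.14138567e+00,  3.13937935e-01,  4.50666219e-02,  1.30360203e+00,
       -1.45252276e-05,  1.43124513e+00]), 'qvel': array([-0.00105764, -0.00122477,  0.0023921 ,  0.00256766, -0.00151524,
        0.00167537]), 'tau': array([ 1.23314778e-03, -4.81726027e+01,  2.99244815e+01,  1.27258690e-02,
       -2.06833365e-04,  2.56467018e-05]), 'tcp_pos': array([0.16414714, 0.55061506, 0.24918021]), 'orientation': array([-2.28364964e-04,  1.44422838e-01,  9.89515710e-01, -8.06846692e-04]), 'wrist_force': array([-0.15627372, -0.02058908, -0.42788266]), 'ft_torque': array([-0.02319552, -0.02945582, -0.01056793]), 'grip_force': 0.0, 'finger_gap': 0.08535612875232677}
```

View pics/scene0.png

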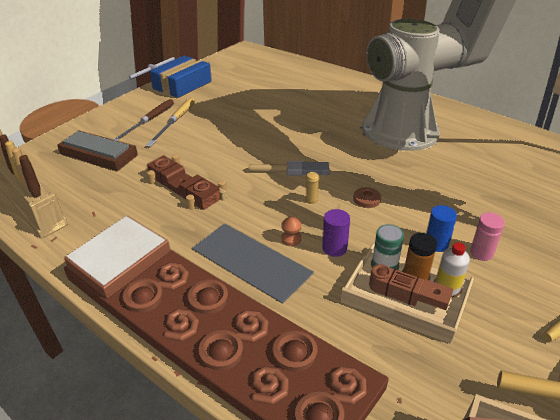

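View pics/top0.png

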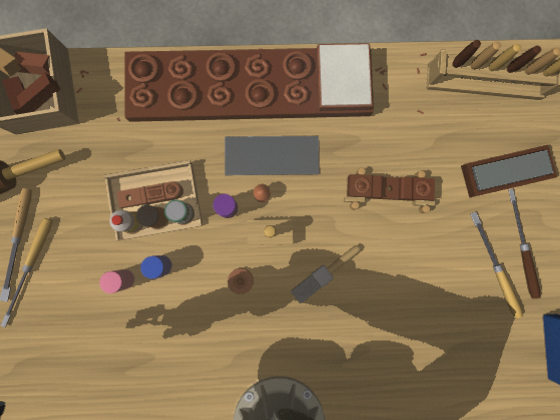

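The scene view shows the caddy at about (408,290), with the wax tin, oil jar and glue bottle in front of the arm. The purple, blue and pink look-alikes stand nearby, and the mat is at (253,262). In the top view the caddy is at (153,200), the mat at (272,155), the finial at (261,192), the pin at (269,231) and the rail at (392,187). I'll zoom in next.

```bash
python3 - <<'E'
from h import *
t=cv2.imread('pics/top0.png');s=cv2.imread('pics/scene0.png')
f=lambda a,k:cv2.resize(a,None,fx=k,fy=k,interpolation=cv2.INTER_CUBIC)
A=f(t[155:245,100:210],3.6)[:300,:396]; B=f(t[155:225,335:450],3.45)[:241,:396]
C=f(s[200:340,335:505],2.3)[:300,:391]; D=f(s[145:250,140:330],2.05)[:300,:389]
o=np.zeros((600,800,3),np.uint8)
for im,y,x in((A,0,0),(B,0,400),(C,300,0),(D,300,400)): o[y:y+im.shape[0],x:x+im.shape[1]]=im
cv2.imwrite('pics/comp.png',o)
E
```

```text
(no output)
```

View pics/comp.png

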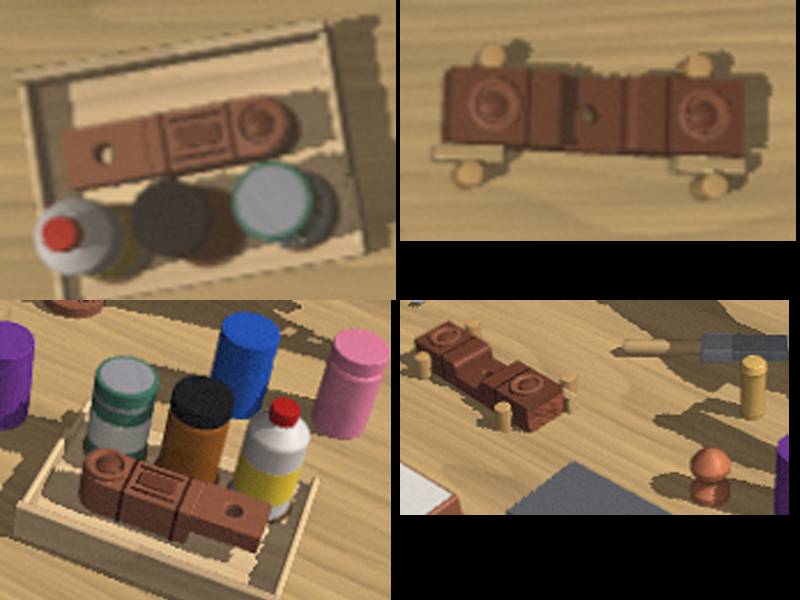

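The composite shows the arm's lap and hole at the caddy's left end (+y), with the boss and scroll end towards -y. The pots run glue, oil, wax from +y to -y. The rail's notch and hole are at composite (588,115), which is about top pixel (389,188). Next I measure by colour masks and triangulation.

```bash
cat > m.py <<'E'
from h import *
import pickle
cs=pickle.load(open('c0.pkl','rb'))
def blobs(img,win,fn,n=3,mina=8):
    x0,x1,y0,y1=win; h=cv2.cvtColor(img,cv2.COLOR_RGB2HSV)[y0:y1,x0:x1].astype(int)
    m=fn(h[...,0],h[...,1],h[...,2]).astype(np.uint8)
    k,l,st,ce=cv2.connectedComponentsWithStats(m,connectivity=4)
    r=[(int(st[i,4]),(ce[i]+[x0,y0]).round(1).tolist(),(st[i,:4]+[x0,y0,0,0]).tolist()) for i in range(1,k) if st[i,4]>=mina]
    return sorted(r,reverse=True)[:n]
E
python3 - <<'E'
from m import *
S=cs['scene']['img'];T=cs['top']['img']
red=lambda h,s,v:((h<5)|(h>174))&(s>170)&(v>90)
grey=lambda h,s,v:(s<45)&(v>90)
dark=lambda h,s,v:(v<70)
yel=lambda h,s,v:(h>15)&(h<26)&(s>130)&(v>150)
pur=lambda h,s,v:(h>130)&(h<150)&(s>100)
fin=lambda h,s,v:(h<9)&(s>130)&(v>90)
bl=lambda h,s,v:(s<90)&(v<115)
for n,im,w,f in [('cap T',T,(105,135,205,235),red),('cap S',S,(445,475,235,265),red),('tin T',T,(164,190,198,226),grey),('tin S',S,(372,405,222,250),grey),
 ('oil T',T,(132,166,200,232),dark),('oil S',S,(405,440,230,257),dark),('pin T',T,(258,282,222,242),yel),('pin S',S,(300,325,168,205),yel),
 ('pur T',T,(205,245,190,220),pur),('fin T',T,(245,275,180,205),fin),('fin S',S,(275,310,212,250),fin),('mat T',T,(215,330,130,182),bl),
 ('holearm T',T,(120,135,192,206),dark),('holearm S',S,(430,445,280,296),dark),('holerail T',T,(382,396,180,196),dark),('holerail S',S,(176,188,170,190),dark)]:
    print(n,blobs(im,w,f))
E
```

```text
cap T [(57, [116.2, 219.6], [112, 216, 9, 8])]
cap S [(114, [459.0, 247.8], [453, 242, 13, 13])]
tin T [(315, [174.8, 210.2], [165, 201, 21, 20])]
tin S [(289, [390.0, 232.6], [379, 225, 23, 16]), (18, [391.9, 248.2], [386, 247, 12, 3])]
oil T [(494, [150.7, 216.0], [136, 203, 30, 24])]
oil S [(555, [421.9, 244.2], [407, 231, 30, 26])]
pin T [(73, [269.7, 230.8], [265, 226, 10, 11])]
pin S [(192, [313.9, 185.9], [307, 172, 12, 32])]
pur T [(360, [223.8, 204.6], [214, 194, 21, 23])]
fin T []
fin S []
mat T [(3605, [271.8, 155.3], [225, 136, 95, 39])]
holearm T []
holearm S []
holerail T [(8, [383.2, 182.5], [383, 180, 2, 6])]
holerail S [(35, [180.9, 187.8], [176, 185, 12, 5])]
```

```bash
python3 - <<'E'
from m import *
c=[cs['top'],cs['scene']]
P=lambda n,a,b:print(n,tri(c,[a,b]).round(4))
P('cap',(116.2,219.6),(459,246.5)); P('tin',(174.8,210.2),(390,232.6)); 
for n,u,z in(('cap',(116.2,219.6),.113),('tin',(174.8,210.2),.092),('oil',(147.4,215),.098),('pin',(269.7,230.8),.106),('purple',(223.8,204.6),.084)): print(n,onz(cs['top'],[u],z)[0].round(4))
for n,u,z in(('cap',(459,244.5),.113),('tin',(390,232.6),.092),('oil',(422,241),.098),('pin',(312.5,174.5),.106)): print('S',n,onz(cs['scene'],[u],z)[0].round(4))
h=cv2.cvtColor(cs['top']['img'],cv2.COLOR_RGB2HSV).astype(int)
m=((h[...,1]<90)&(h[...,2]<115)).astype(np.uint8); mm=np.zeros_like(m);mm[130:182,215:330]=m[130:182,215:330]
r=cv2.minAreaRect(max(cv2.findContours(mm,0,2)[0],key=cv2.contourArea)); print('mat',onz(cs['top'],cv2.boxPoints(r),.004).round(4).tolist(), onz(cs['top'],[r[0]],.004))
# zoom crops of finer features, x8
f=lambda n,x0,y0,w,hh,k:cv2.resize(cv2.imread('pics/%s0.png'%n)[y0:y0+hh,x0:x0+w],None,fx=k,fy=k,interpolation=cv2.INTER_CUBIC)
o=np.zeros((600,800,3),np.uint8)
A=f('top',340,165,100,46,4);B=f('scene',140,150,90,62,4);C=f('top',105,175,90,40,4);D=f('scene',365,255,95,62,4);E=f('top',235,175,90,75,4);F=f('scene',240,155,100,95,4)
for im,y,x in((A,0,0),(B,0,410),(C,190,0),(D,250,410),(E,360,0)): 
    im=im[:600-y,:800-x]; o[y:y+im.shape[0],x:x+im.shape[1]]=im
cv2.imwrite('pics/comp2.png',o)
E
```

```text
cap [0.4964 0.3507 0.1111]
tin [0.5158 0.2242 0.092 ]
cap [0.4968 0.3486 0.113 ]
tin [0.5161 0.2236 0.092 ]
oil [0.5064 0.2841 0.098 ]
pin [0.4621 0.0077 0.106 ]
purple [0.5267 0.1123 0.084 ]
S cap [0.4927 0.3502 0.113 ]
S tin [0.5153 0.2248 0.092 ]
S oil [0.5073 0.2863 0.098 ]
S pin [0.4628 0.0115 0.106 ]
mat [[0.7106, 0.1147, 0.004], [0.7047, -0.1253, 0.004], [0.6064, -0.1216, 0.004], [0.6128, 0.1167, 0.004]] [[ 0.65846647 -0.00360333  0.004     ]]
```

View pics/comp2.png

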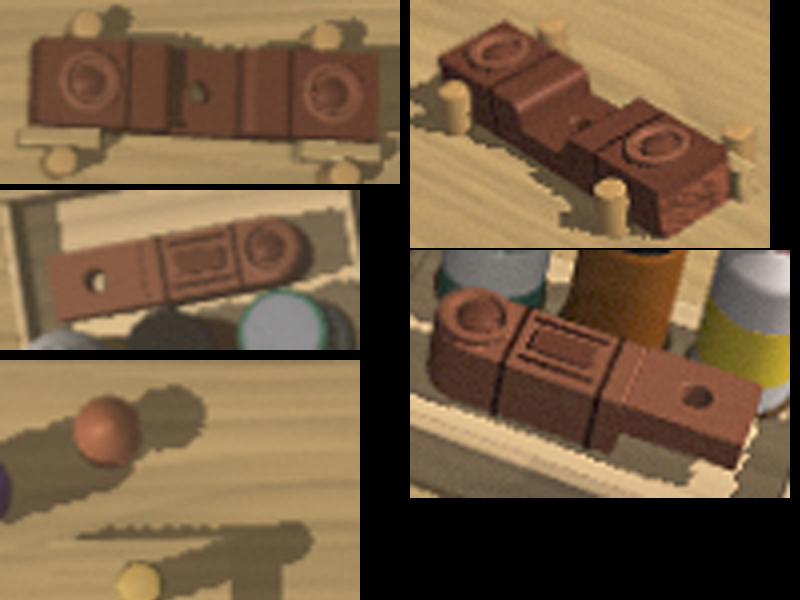

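The zooms show the arm's hole at top (128.4,197.9) and scene (436.6,291.4). The rail's hole is at top (389.2,187.8) and scene (181.7,180.5).

```bash
python3 - <<'E'
from m import *
t,s=cs['top'],cs['scene']; c=[t,s]
P=lambda n,a,b:print(n,tri(c,[a,b]).round(4))
q=lambda x,y,x0,y0,ox,oy:(x0+(x-ox)/4-.4,y0+(y-oy)/4-.4)
A=lambda x,y:q(x,y,340,165,0,0); B=lambda x,y:q(x,y,140,150,410,0); C=lambda x,y:q(x,y,105,175,0,190); D=lambda x,y:q(x,y,365,255,410,250); E=lambda x,y:q(x,y,235,175,0,360)
P('railhole',A(198,92),B(578,123)); print(onz(t,[A(198,92)],.018),onz(s,[B(578,123)],.018))
r=onz(t,[A(38,40),A(378,54),A(378,139),A(32,121)],.036); print(r.round(4)); 
for a,b in((0,1),(3,2)): d=r[a]-r[b]; print('rail yaw',np.degrees(np.arctan2(-d[0],d[1])),np.linalg.norm(d))
print('rail ctr',r.mean(0))
P('armhole',C(95,282),D(698,397)); print(onz(t,[C(95,282)],.044),onz(s,[D(698,397)],.044))
a=onz(t,[C(51,257),C(58,318),C(163,299),C(156,238),C(265,248)],.044); print(a.round(4))
for i,j in((0,3),(1,2)): d=a[i]-a[j]; print('arm x dir',np.degrees(np.arctan2(d[1],d[0])),np.linalg.norm(d))
print('finial',onz(t,[E(107,430)],.045))
E
python3 -m jog '[[-1,0,0,0,0]]'
```

```text
railhole [ 0.5651 -0.2947  0.0195]
[[ 0.5648258 -0.2946246  0.018    ]] [[ 0.56389266 -0.2972419   0.018     ]]
[[ 0.5974 -0.1918  0.036 ]
 [ 0.583  -0.4022  0.036 ]
 [ 0.5302 -0.399   0.036 ]
 [ 0.5473 -0.1859  0.036 ]]
rail yaw -3.9178663897967336 0.21083744034320961
rail yaw -4.580334737554549 0.21374437235312208
rail ctr [ 0.56445548 -0.29472779  0.036     ]
armhole [0.554  0.347  0.0425]
[[0.55424102 0.34548742 0.044     ]] [[0.55475738 0.34815614 0.044     ]]
[[0.5701 0.3717 0.044 ]
 [0.5331 0.3675 0.044 ]
 [0.5428 0.3049 0.044 ]
 [0.58   0.3089 0.044 ]
 [0.5721 0.2436 0.044 ]]
arm x dir 98.91670633660277 0.06354225745716086
arm x dir 98.8354210730893 0.0633595837678735
finial [[0.55869258 0.02530001 0.045     ]]
clock: 0.18
tcp_pos: [0.1642, 0.5507, 0.2494]
orientation: [-0.0, 0.144, 0.99, -0.001]
wrist_force: [-1.4, 1.3, -0.1]
finger_gap: 0.0853
grip_force: 0.0
```

```bash
cat > go.py <<'E'
# usage: go.py X Y Z -> shift in tool axes from the present measured pose, tool-y heading
import sys
from h import *
from scipy.spatial.transform import Rotation as R
def pose():
    s=env.get_state(); q=np.array(s['orientation']); return s,R.from_quat(q[[1,2,3,0]]).as_matrix()
def show(X):
    s,M=pose(); d=M.T@(np.array(X)-s['tcp_pos']); print('shift',(d*1000).round(1),'rows',np.ceil(abs(d).max()/.0417),'yhead',np.degrees(np.arctan2(M[1,1],M[0,1])).round(2),'tcp',s['tcp_pos'].round(4),'t',s['clock'],'j6',s['joint_pos'][5].round(2))
if __name__=='__main__': show([float(a) for a in sys.argv[1:4]])
E
python3 -m jog '[[-1,0,0,0,7.16],[-1,0,0,0,7.16],[-1,0,0,0,7.16],[-1,0,0,0,7.16],[-1,0,0,0,7.16]]' 40 >/dev/null; python3 -m jog '[[-1,0,0,0,7.16],[-1,0,0,0,7.16],[-1,0,0,0,7.16],[-1,0,0,0,7.16],[-1,0,0,0,0]]' ; python3 go.py 0.4942 0.3497 0.25
```

```text
clock: 1.02
tcp_pos: [0.1643, 0.5509, 0.2497]
orientation: [0.0, 0.651, 0.759, -0.0]
wrist_force: [0.5, 0.8, 0.4]
finger_gap: 0.0856
grip_force: 0.0
shift [-249.2  295.4   -0.3] rows 8.0 yhead 8.78 tcp [0.1643 0.5509 0.2497] t 1.0167 j6 2.56
```

```bash
python3 -m jog '[[-1,-0.031,0.037,0,0],[-1,-0.031,0.037,0,0],[-1,-0.031,0.037,0,0],[-1,-0.031,0.037,0,0],[-1,-0.031,0.037,0,0]]' >/dev/null; python3 -m jog '[[-1,-0.031,0.037,0,0],[-1,-0.031,0.037,0,0],[-1,-0.032,0.036,0,0],[-1,0,0,0.03,0],[-1,0,0,0,0]]'; python3 go.py 0.4942 0.3497 0.074
```

```text
clock: 1.85
tcp_pos: [0.4498, 0.3754, 0.2153]
orientation: [-0.001, 0.65, 0.76, -0.003]
wrist_force: [-2.2, -0.3, -1.3]
finger_gap: 0.0855
grip_force: 0.0
shift [-31.8  40.8 141.1] rows 4.0 yhead 8.88 tcp [0.4498 0.3754 0.2153] t 1.85 j6 1.97
```

```bash
python3 -m jog '[[-1,-0.016,0.0205,0,0],[-1,-0.016,0.0205,0,0],[-1,0,0,0.03,0],[-1,0,0,0.03,0],[-1,0,0,0,0]]'; python3 go.py 0.4942 0.3497 0.074; python3 - <<'E'
from h import *
a=cam('scene')['img'];b=cam('top')['img']
o=np.zeros((600,800,3),np.uint8)
f=lambda i,x,y,w,h:cv2.resize(i[y:y+h,x:x+w],(400,600))
o[:,:400]=f(a,340,130,160,240);o[:,400:]=f(b,60,90,160,240)
cv2.imwrite('pics/p1.png',o[:,:,::-1])
E
```

```text
clock: 2.27
tcp_pos: [0.4912, 0.3518, 0.1548]
orientation: [-0.002, 0.649, 0.761, -0.005]
wrist_force: [-0.2, -0.6, -0.6]
finger_gap: 0.0856
grip_force: 0.0
shift [-2.3  3.4 80.7] rows 2.0 yhead 9.12 tcp [0.4912 0.3518 0.1548] t 2.2667 j6 1.9
```

View pics/p1.png

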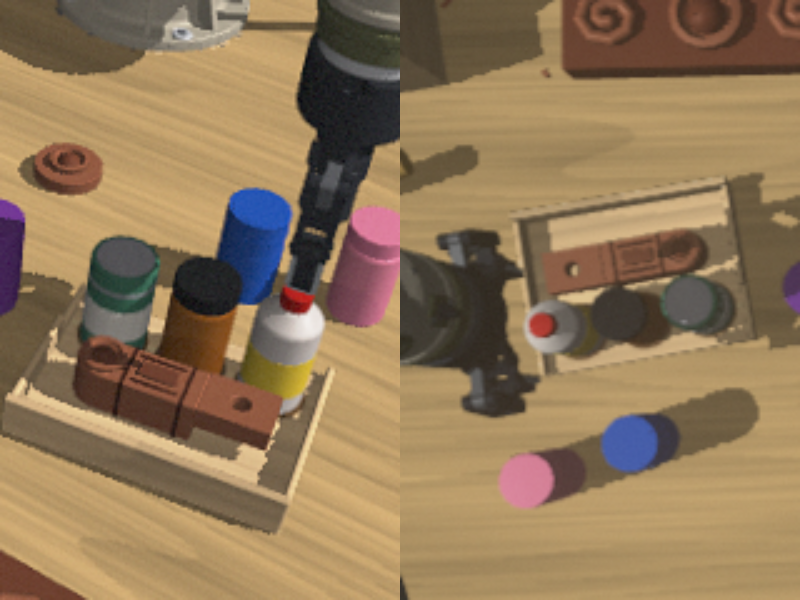

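```bash
python3 - <<'E'
from h import *
a=cam('scene');b=cam('top'); s=env.get_state(); p=s['tcp_pos']; print(p)
P=[p,p+[0,0,.054],[.4942,.3497,.113]]
print('scene',proj(a,P)); print('top',proj(b,P))
print(np.round(a['T'],3).tolist(),np.round(b['T'],3).tolist())
o=np.zeros((420,800,3),np.uint8);o[:,:400]=a['img'][:,100:500];o[:,400:]=b['img'][:,:400]
cv2.imwrite('pics/p2.png',o[:,:,::-1])
E
```

```text
[0.49504226 0.35416778 0.16209019]
scene [[466.6927358  225.15752678]
 [473.77291368 200.2816061 ]
 [458.44192808 244.87103105]]
top [[104.76342394 219.03306725]
 [ 93.67926314 217.24722681]
 [115.72176296 220.7919396 ]]
[[-0.601, -0.5, 0.623, 1.186], [0.799, -0.372, 0.472, 0.49], [-0.004, 0.782, 0.624, 0.708], [0.0, 0.0, 0.0, 1.0]] [[-0.03, 0.997, -0.078, 0.429], [-0.999, -0.028, 0.022, 0.008], [0.02, 0.078, 0.997, 1.026], [0.0, 0.0, 0.0, 1.0]]
```

View pics/p2.png

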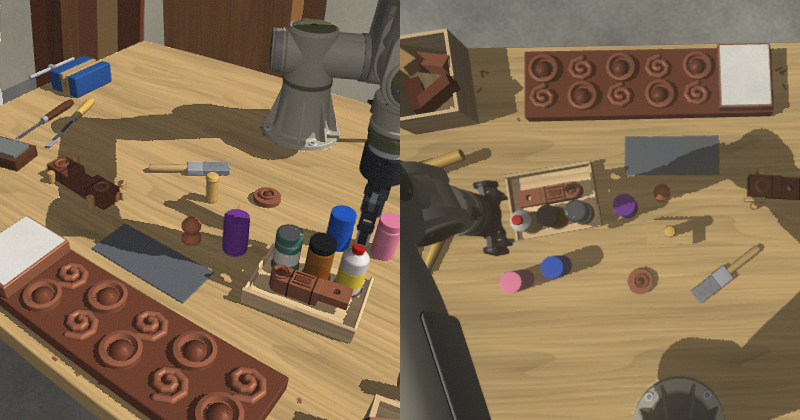

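The gripper is where the projection predicts: TCP pixel (105,219) in the top view and (467,225) in the scene view, just above the bottle's cap. I fine-align and descend.

```bash
python3 -m jog '[[-1,0,0,0,0],[-1,0,0,0,0]]'; python3 go.py 0.4942 0.3497 0.074
```

```text
clock: 2.63
tcp_pos: [0.4956, 0.354, 0.1621]
orientation: [0.001, 0.649, 0.761, 0.002]
wrist_force: [1.1, -0.1, 0.1]
finger_gap: 0.0858
grip_force: 0.0
shift [-4.1 -2.3 88.1] rows 3.0 yhead 9.02 tcp [0.4956 0.354  0.1621] t 2.6333 j6 1.9
```

```bash
python3 -m jog '[[-1,-0.004,-0.0023,0.01,0],[-1,0,0,0.026,0],[-1,0,0,0.026,0],[-1,0,0,0.026,0],[-1,0,0,0,0]]'>/dev/null; python3 -m jog '[[-1,0,0,0,0],[-1,0,0,0,0]]'; python3 go.py 0.4942 0.3497 0.074
```

```text
clock: 3.22
tcp_pos: [0.4942, 0.3494, 0.0738]
orientation: [0.0, 0.65, 0.76, 0.001]
wrist_force: [0.9, 0.5, 0.3]
finger_gap: 0.0854
grip_force: 0.0
shift [ 0.3  0.1 -0.2] rows 1.0 yhead 8.97 tcp [0.4942 0.3494 0.0738] t 3.2167 j6 1.9
```

```bash
python3 -m jog '[[0,0,0,0,0],[0.5,0,0,0,0],[1,0,0,0,0],[1,0,0,0,0],[1,0,0,0,0]]' 40; python3 -m jog '[[1,0,0,-0.03,0],[1,0,0,-0.035,0],[1,0,0,-0.035,0],[1,0,0,-0.035,0],[1,0,0,0,0]]'; python3 go.py 0.6605 0.0685 0.204
```

```text
clock: 3.63
tcp_pos: [0.4945, 0.3494, 0.0738]
orientation: [0.001, 0.65, 0.76, 0.002]
wrist_force: [0.6, 0.3, 6.4]
finger_gap: 0.049
grip_force: 40.7
clock: 4.05
tcp_pos: [0.4961, 0.3504, 0.2151]
orientation: [0.002, 0.65, 0.76, 0.006]
wrist_force: [1.4, 1.1, -0.2]
finger_gap: 0.049
grip_force: 42.3
shift [-304.1  118.3   11.2] rows 8.0 yhead 8.96 tcp [0.4961 0.3504 0.2151] t 4.05 j6 1.9
```

```bash
python3 -m jog '[[1,-0.030,0.0115,0,0],[1,-0.030,0.0115,0,0],[1,-0.030,0.0115,0,0],[1,-0.030,0.0115,0,0],[1,-0.030,0.0115,0,0]]'>/dev/null; python3 -m jog '[[1,-0.030,0.0115,0,0],[1,-0.030,0.0115,0,0],[1,-0.030,0.0115,0,0],[1,-0.030,0.0115,0,0],[1,-0.030,0.0115,0,0]]'>/dev/null; python3 -m jog '[[1,0,0,0,0],[1,0,0,0,0],[1,0,0,0,0]]'; python3 go.py 0.660 0.0685 0.071
```

```text
clock: 5.13
tcp_pos: [0.653, 0.0704, 0.2064]
orientation: [-0.001, 0.65, 0.76, -0.0]
wrist_force: [0.1, -0.2, -1.3]
finger_gap: 0.049
grip_force: 42.2
shift [ -3.1   6.8 135.4] rows 4.0 yhead 8.93 tcp [0.653  0.0704 0.2064] t 5.1333 j6 1.4
```

```bash
python3 -m jog '[[1,-0.003,0.0065,0.03,0],[1,0,0,0.035,0],[1,0,0,0.035,0],[1,0,0,0.025,0],[1,0,0,0.0095,0]]'>/dev/null; python3 -m jog '[[1,0,0,0.0015,0],[1,0,0,0,0],[1,0,0,0,0]]'; python3 go.py 0.660 0.0685 0.070;  python3 -m jog '[[0,0,0,0,0],[-0.6,0,0,0,0],[-0.6,0,0,0,0],[-0.6,0,0,0,0]]'
```

```text
clock: 5.8
tcp_pos: [0.6609, 0.0692, 0.0724]
orientation: [0.001, 0.649, 0.761, 0.001]
wrist_force: [0.8, 0.4, -0.7]
finger_gap: 0.0486
grip_force: 41.7
shift [-0.6 -1.   2.4] rows 1.0 yhead 9.02 tcp [0.6609 0.0692 0.0724] t 5.8 j6 1.4
clock: 6.13
tcp_pos: [0.661, 0.0684, 0.0719]
orientation: [0.001, 0.65, 0.76, 0.001]
wrist_force: [0.4, -0.3, 1.0]
finger_gap: 0.0681
grip_force: 0.0
```

```bash
python3 -m jog '[[-0.6,0,0,-0.03,0],[-0.6,0,0,-0.035,0],[-0.6,0,0,-0.035,0],[-1,0,0,-0.03,0],[-1,0,0,0,0]]'>/dev/null; python3 -m jog '[[-1,0,0,0,0],[-1,0,0,0,0]]'; python3 go.py 0.506 0.2858 0.200
```

```text
clock: 6.72
tcp_pos: [0.6604, 0.0683, 0.2009]
orientation: [0.0, 0.65, 0.76, 0.0]
wrist_force: [-0.4, 0.6, -0.4]
finger_gap: 0.0855
grip_force: 0.0
shift [ 238.9 -118.7    0.9] rows 6.0 yhead 8.94 tcp [0.6604 0.0683 0.2009] t 6.7167 j6 1.4
```

```bash
python3 -m jog '[[-1,0.030,-0.015,0,0],[-1,0.030,-0.015,0,0],[-1,0.030,-0.015,0,0],[-1,0.030,-0.015,0,0],[-1,0.030,-0.015,0,0]]'>/dev/null; python3 -m jog '[[-1,0.030,-0.015,0,0],[-1,0.030,-0.015,0,0],[-1,0.029,-0.014,0,0],[-1,0,0,0,0],[-1,0,0,0,0]]'; python3 go.py 0.506 0.2858 0.074
```

```text
clock: 7.55
tcp_pos: [0.5036, 0.287, 0.1993]
orientation: [-0.001, 0.648, 0.761, -0.001]
wrist_force: [0.8, -0.3, 0.2]
finger_gap: 0.0855
grip_force: 0.0
shift [ -1.4   2.5 125.3] rows 4.0 yhead 9.15 tcp [0.5036 0.287  0.1993] t 7.55 j6 1.79
```

```bash
python3 -m jog '[[-1,-0.0014,0.0025,0.03,0],[-1,0,0,0.032,0],[-1,0,0,0.032,0],[-1,0,0,0.031,0],[-1,0,0,0,0]]'>/dev/null; python3 -m jog '[[-1,0,0,0,0],[-1,0,0,0,0]]'>/dev/null; python3 go.py 0.506 0.2858 0.074; python3 -m jog '[[0,0,0,0,0],[0.5,0,0,0,0],[1,0,0,0,0],[1,0,0,0,0],[1,0,0,0,0]]'; python3 -m jog '[[1,0,0,-0.03,0],[1,0,0,-0.035,0],[1,0,0,-0.035,0],[1,0,0,-0.035,0],[1,0,0,0,0]]'>/dev/null; python3 -m jog '[[1,0,0,0,0],[1,0,0,0,0]]'; python3 go.py 0.6585 -0.0036 0.204
```

```text
shift [ 1.8 -3.1  2.9] rows 1.0 yhead 8.89 tcp [0.5093 0.2845 0.0769] t 8.1333 j6 1.79
clock: 8.55
tcp_pos: [0.5091, 0.2854, 0.0779]
orientation: [0.001, 0.65, 0.76, 0.001]
wrist_force: [-0.9, -0.6, 5.1]
finger_gap: 0.0494
grip_force: 40.6
clock: 9.13
tcp_pos: [0.508, 0.2849, 0.2108]
orientation: [-0.0, 0.65, 0.76, 0.0]
wrist_force: [-0.8, 0.2, -2.5]
finger_gap: 0.0493
grip_force: 42.8
shift [-308.4  103.7    6.8] rows 8.0 yhead 8.96 tcp [0.508  0.2849 0.2108] t 9.1333 j6 1.79
```

```bash
python3 -m jog '[[1,-0.030,0.010,0,0],[1,-0.030,0.010,0,0],[1,-0.030,0.010,0,0],[1,-0.030,0.010,0,0],[1,-0.030,0.010,0,0]]'>/dev/null; python3 -m jog '[[1,-0.030,0.010,0,0],[1,-0.030,0.010,0,0],[1,-0.030,0.010,0,0],[1,-0.030,0.010,0,0],[1,-0.030,0.010,0,0]]'>/dev/null; python3 -m jog '[[1,0,0,0,0],[1,0,0,0,0],[1,0,0,0,0],[1,0,0,0,0]]'; python3 go.py 0.6585 -0.0036 0.0745
```

```text
clock: 10.3
tcp_pos: [0.6528, 0.0051, 0.2097]
orientation: [-0.001, 0.649, 0.76, -0.001]
wrist_force: [0.0, 0.3, -1.8]
finger_gap: 0.0493
grip_force: 42.4
shift [ -9.7   4.6 135.2] rows 4.0 yhead 9.01 tcp [0.6528 0.0051 0.2097] t 10.3 j6 1.3
```

```bash
python3 -m jog '[[1,-0.0097,0.0046,0.02,0],[1,0,0,0.03,0],[1,0,0,0.03,0],[1,0,0,0.03,0],[1,0,0,0.015,0]]'>/dev/null; python3 -m jog '[[1,0,0,0.006,0],[1,0,0,0,0],[1,0,0,0,0],[1,0,0,0,0]]'; python3 go.py 0.6585 -0.0036 0.0745
```

```text
clock: 11.05
tcp_pos: [0.6611, -0.0043, 0.082]
orientation: [0.001, 0.649, 0.76, 0.001]
wrist_force: [-0.8, -0.5, -1.3]
finger_gap: 0.0493
grip_force: 42.4
shift [ 1.1 -2.5  7.5] rows 1.0 yhead 9.0 tcp [ 0.6611 -0.0043  0.082 ] t 11.05 j6 1.29
```

```bash
python3 -m jog '[[1,0.001,-0.0025,0.004,0],[1,0,0,0.003,0],[1,0,0,0,0],[1,0,0,0,0]]'; python3 -m jog '[[0,0,0,0,0],[-0.6,0,0,0,0],[-0.6,0,0,0,0],[-0.6,0,0,0,0]]';python3 -m jog '[[-0.6,0,0,-0.03,0],[-0.6,0,0,-0.035,0],[-0.6,0,0,-0.035,0],[-1,0,0,-0.03,0],[-1,0,0,0,0]]'>/dev/null; python3 -m jog '[[-1,0,0,0,0],[-1,0,0,0,0],[-1,0,0,0,0]]'>/dev/null; python3 go.py 0.516 0.2232 0.200
```

```text
clock: 11.38
tcp_pos: [0.6574, -0.0041, 0.0736]
orientation: [0.0, 0.65, 0.76, 0.0]
wrist_force: [-0.8, 0.6, 1.4]
finger_gap: 0.0493
grip_force: 41.4
clock: 11.72
tcp_pos: [0.6576, -0.0041, 0.0731]
orientation: [0.0, 0.65, 0.76, 0.0]
wrist_force: [0.1, -0.1, -0.5]
finger_gap: 0.0684
grip_force: 0.0
shift [ 246.3 -103.4    1.8] rows 6.0 yhead 8.96 tcp [ 0.6564 -0.004   0.2013] t 12.3833 j6 1.29
```

```bash
python3 -m jog '[[-1,0.030,-0.0126,0,0],[-1,0.030,-0.0126,0,0],[-1,0.030,-0.0126,0,0],[-1,0.030,-0.0126,0,0],[-1,0.030,-0.0126,0,0]]'>/dev/null; python3 -m jog '[[-1,0.030,-0.0126,0,0],[-1,0.030,-0.0126,0,0],[-1,0.03,-0.0126,0,0],[-1,0.006,-0.002,0,0],[-1,0,0,0.03,0]]' >/dev/null;  python3 -m jog '[[-1,0,0,0.03,0],[-1,0,0,0,0],[-1,0,0,0,0],[-1,0,0,0,0]]'; python3 go.py 0.516 0.2232 0.074
```

```text
clock: 13.55
tcp_pos: [0.5177, 0.2226, 0.1433]
orientation: [-0.0, 0.65, 0.76, -0.0]
wrist_force: [0.6, 0.6, 0.3]
finger_gap: 0.0854
grip_force: 0.0
shift [ 0.9 -1.5 69.3] rows 2.0 yhead 8.93 tcp [0.5177 0.2226 0.1433] t 13.55 j6 1.68
```

```bash
python3 -m jog '[[-1,0.001,-0.0025,0.025,0],[-1,0,0,0.025,0],[-1,0,0,0.02,0],[-1,0,0,0,0],[-1,0,0,0,0]]'>/dev/null; python3 -m jog '[[-1,0,0,0,0],[-1,0,0,0,0]]'>/dev/null; python3 go.py 0.516 0.2232 0.074
```

```text
shift [-0.6 -0.7  1.3] rows 1.0 yhead 8.94 tcp [0.5166 0.2239 0.0753] t 14.1333 j6 1.68
```

```bash
python3 -m jog '[[-1,-0.0006,-0.0007,0.001,0],[0,0,0,0,0],[0.5,0,0,0,0],[1,0,0,0,0],[1,0,0,0,0]]'>/dev/null;  python3 -m jog '[[1,0,0,0,0]]'; python3 -m jog '[[1,0,0,-0.03,0],[1,0,0,-0.035,0],[1,0,0,-0.035,0],[1,0,0,-0.035,0],[1,0,0,0,0]]'>/dev/null; python3 -m jog '[[1,0,0,0,0],[1,0,0,0,0]]'; python3 go.py 0.657 -0.0756 0.204
```

```text
clock: 14.63
tcp_pos: [0.5146, 0.223, 0.0727]
orientation: [0.0, 0.65, 0.76, 0.0]
wrist_force: [-0.6, -0.4, 6.3]
finger_gap: 0.0513
grip_force: 40.8
clock: 15.22
tcp_pos: [0.5135, 0.2227, 0.2059]
orientation: [-0.001, 0.65, 0.76, -0.001]
wrist_force: [-1.2, -0.3, -2.9]
finger_gap: 0.0512
grip_force: 43.2
shift [-317.    95.3    1.7] rows 8.0 yhead 8.96 tcp [0.5135 0.2227 0.2059] t 15.2167 j6 1.68
```

```bash
python3 -m jog '[[1,-0.030,0.009,0,0],[1,-0.030,0.009,0,0],[1,-0.030,0.009,0,0],[1,-0.030,0.009,0,0],[1,-0.030,0.009,0,0]]'>/dev/null; python3 -m jog '[[1,-0.030,0.009,0,0],[1,-0.030,0.009,0,0],[1,-0.030,0.009,0,0],[1,-0.030,0.009,0,0],[1,-0.030,0.009,0,0]]'>/dev/null; python3 -m jog '[[1,-0.018,0.006,0,0],[1,0,0,0,0],[1,0,0,0,0],[1,0,0,0,0],[1,0,0,0,0]]'; python3 go.py 0.657 -0.0756 0.0695
```

```text
clock: 16.47
tcp_pos: [0.6575, -0.0751, 0.2057]
orientation: [-0.001, 0.649, 0.761, -0.0]
wrist_force: [-0.4, -0.1, -2.9]
finger_gap: 0.0512
grip_force: 43.1
shift [ -0.6  -0.3 136.2] rows 4.0 yhead 9.02 tcp [ 0.6575 -0.0751  0.2057] t 16.4667 j6 1.18
```

```bash
python3 -m jog '[[1,0,-0.001,0.025,0],[1,0,0,0.03,0],[1,0,0,0.03,0],[1,0,0,0.03,0],[1,0,0,0.015,0]]'>/dev/null; python3 -m jog '[[1,0,0,0,0],[1,0,0,0,0],[1,0,0,0,0]]'; python3 go.py 0.657 -0.0756 0.0695
```

```text
clock: 17.13
tcp_pos: [0.6584, -0.0759, 0.0786]
orientation: [0.001, 0.649, 0.76, 0.001]
wrist_force: [0.4, 0.4, -1.5]
finger_gap: 0.051
grip_force: 43.0
shift [ 0.5 -1.4  9.1] rows 1.0 yhead 9.02 tcp [ 0.6584 -0.0759  0.0786] t 17.1333 j6 1.18
```

Release the tin, rise and head for the arm in the caddy, at (0.5636, 0.285).

```bash
python3 -m jog '[[1,0,-0.001,0.004,0],[1,0,0,0.0035,0],[1,0,0,0,0],[1,0,0,0,0],[1,0,0,0,0]]'; python3 -m jog '[[0,0,0,0,0],[-0.6,0,0,0,0],[-0.6,0,0,0,0],[-0.6,0,0,0,0]]'>/dev/null;python3 -m jog '[[-0.6,0,0,-0.03,0],[-0.6,0,0,-0.035,0],[-0.6,0,0,-0.035,0],[-0.6,0,0,-0.03,0],[-0.6,0,0,0,0]]'>/dev/null; python3 -m jog '[[-0.6,0,0,0,0],[-0.6,0,0,0,0],[-0.6,0,0,0,0]]'>/dev/null; python3 go.py 0.5636 0.285 0.200
```

```text
clock: 17.55
tcp_pos: [0.6567, -0.0768, 0.0698]
orientation: [0.0, 0.65, 0.76, 0.0]
wrist_force: [-0.1, -0.6, -3.0]
finger_gap: 0.0513
grip_force: 43.0
shift [371.4 -34.8  -1.6] rows 9.0 yhead 8.95 tcp [ 0.6558 -0.0765  0.198 ] t 18.55 j6 1.18
```

```bash
python3 -m jog '[[-0.6,0.031,-0.003,0,0],[-0.6,0.031,-0.003,0,0],[-0.6,0.031,-0.003,0,0],[-0.6,0.031,-0.003,0,0],[-0.6,0.031,-0.003,0,0]]'>/dev/null; python3 -m jog '[[-0.6,0.031,-0.003,0,0],[-0.6,0.031,-0.003,0,0],[-0.6,0.031,-0.003,0,0],[-0.6,0.031,-0.003,0,0],[-0.6,0.031,-0.003,0,0]]'>/dev/null; python3 -m jog '[[-0.6,0.031,-0.003,0,0],[-0.6,0.031,-0.003,0,0],[-0.6,0,0,0.03,0],[-0.6,0,0,0.03,0],[-0.6,0,0,0,0]]'>/dev/null;  python3 -m jog '[[-0.6,0,0,0,0],[-0.6,0,0,0,0],[-0.6,0,0,0,0]]'; python3 go.py 0.5636 0.285 0.032
python3 - <<'E'
from m import *
c=cam('top','t1.png');s=cam('scene','s1.png')
pickle.dump({'top':c,'scene':s},open('c1.pkl','wb'))
o=np.zeros((420,800,3),np.uint8);o[:,:400]=s['img'][:,100:500];o[:,400:]=c['img'][:,:400]
cv2.imwrite('pics/p3.png',o[:,:,::-1])
E
```

```text
clock: 20.05
tcp_pos: [0.5642, 0.2851, 0.1411]
orientation: [0.001, 0.65, 0.76, 0.001]
wrist_force: [0.3, 0.2, 0.2]
finger_gap: 0.0684
grip_force: 0.0
shift [ -0.   -0.9 109.1] rows 3.0 yhead 8.91 tcp [0.5642 0.2851 0.1411] t 20.05 j6 1.76
```

View pics/p3.png

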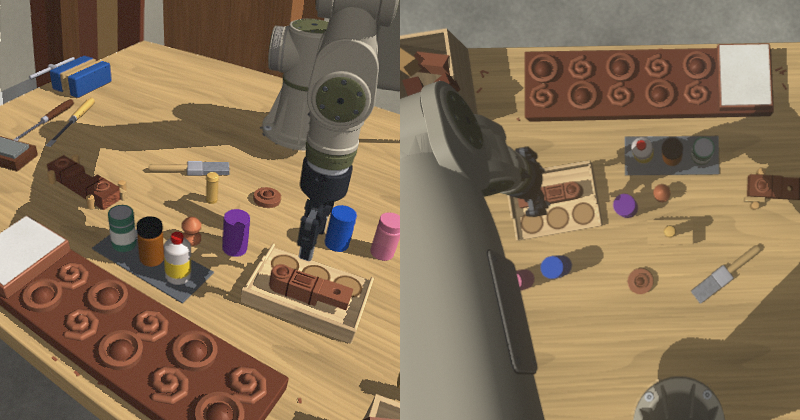

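All three pots stand upright on the mat, at about (640-705,150) in the picture. The worn rings in the caddy are now visible, at (532,219), (558,216) and (582,213), and the arm is undisturbed. I descend on it.

```bash
python3 -m jog '[[-0.6,0,-0.002,0.03,0],[-0.6,0,0,0.03,0],[-0.6,0,0,0.03,0],[-0.6,0,0,0.013,0],[-0.6,0,0,0,0]]'>/dev/null; python3 -m jog '[[-0.6,0,0,0,0],[-0.6,0,0,0,0]]'; python3 go.py 0.5636 0.285 0.032
```

```text
clock: 20.73
tcp_pos: [0.5627, 0.2852, 0.0385]
orientation: [0.001, 0.65, 0.76, 0.001]
wrist_force: [-0.3, 0.6, 0.2]
finger_gap: 0.0686
grip_force: 0.0
shift [-0.4  0.8  6.5] rows 1.0 yhead 8.94 tcp [0.5627 0.2852 0.0385] t 20.7333 j6 1.76
```

```bash
python3 -m jog '[[-0.6,0,0.001,0.0065,0],[0,0,0,0,0],[0.5,0,0,0,0],[1,0,0,0,0],[1,0,0,0,0]]' 60 >/dev/null;  python3 -m jog '[[1,0,0,0,0],[1,0,0,0,0]]'; python3 -m jog '[[1,0,0,-0.02,0],[1,0,0,-0.035,0],[1,0,0,-0.035,0],[1,0,0,-0.035,0],[1,0,0,-0.035,0]]'>/dev/null; python3 -m jog '[[1,0,0,0,0],[1,0,0,0,0],[1,0,0,0,0]]'; python3 go.py 0.48 -0.291 0.190
```

```text
clock: 21.32
tcp_pos: [0.563, 0.2853, 0.0311]
orientation: [0.001, 0.65, 0.76, 0.001]
wrist_force: [0.6, 0.5, 5.4]
finger_gap: 0.0388
grip_force: 61.8
clock: 21.98
tcp_pos: [0.5612, 0.2848, 0.1887]
orientation: [-0.001, 0.65, 0.76, -0.001]
wrist_force: [0.3, -0.5, -2.8]
finger_gap: 0.0392
grip_force: 61.3
shift [-556.1 -169.9   -0.8] rows 14.0 yhead 8.96 tcp [0.5612 0.2848 0.1887] t 21.9833 j6 1.76
```

```bash
python3 -m jog '[[1,-0.028,-0.0085,0,0],[1,-0.028,-0.0085,0,0],[1,-0.028,-0.0085,0,0],[1,-0.028,-0.0085,0,0],[1,-0.028,-0.0085,0,0]]'>/dev/null; python3 -m jog '[[1,-0.028,-0.0085,0,0],[1,-0.028,-0.0085,0,0],[1,-0.028,-0.0085,0,0],[1,-0.028,-0.0085,0,0],[1,-0.028,-0.0085,0,0]]'>/dev/null; python3 -m jog '[[1,-0.028,-0.0085,0,0],[1,-0.028,-0.0085,0,0],[1,-0.028,-0.0085,0,0],[1,-0.028,-0.0085,0,0],[1,-0.028,-0.0085,0,0]]'>/dev/null; python3 -m jog '[[1,-0.028,-0.0085,0,0],[1,-0.028,-0.0085,0,0],[1,-0.028,-0.0085,0,0],[1,-0.028,-0.0085,0,0],[1,0,0,0,0]]'; python3 -m jog '[[1,0,0,0,7.16],[1,0,0,0,7.16],[1,0,0,0,7.16],[1,0,0,0,7.16],[1,0,0,0,7.16]]' >/dev/null; python3 -m jog '[[1,0,0,0,7.16],[1,0,0,0,7.16],[1,0,0,0,7.16],[1,0,0,0,7.16],[1,0,0,0,7.16]]' >/dev/null;  python3 -m jog '[[1,0,0,0,7.16],[1,0,0,0,7.16],[1,0,0,0,7.16],[1,0,0,0,7.16],[1,0,0,0,2.9]]' >/dev/null; python3 -m jog '[[1,0,0,0,0],[1,0,0,0,0],[1,0,0,0,0]]'; python3 go.py 0.5027 -0.291 0.1
```

```text
clock: 23.65
tcp_pos: [0.4837, -0.2697, 0.1871]
orientation: [-0.001, 0.652, 0.759, -0.001]
wrist_force: [0.3, -0.2, -1.8]
finger_gap: 0.0391
grip_force: 61.2
clock: 25.15
tcp_pos: [0.4848, -0.2649, 0.1886]
orientation: [-0.001, 0.999, -0.036, -0.001]
wrist_force: [0.1, 0.4, -2.3]
finger_gap: 0.0394
grip_force: 61.3
shift [19.9 24.9 88.5] rows 3.0 yhead -94.09 tcp [ 0.4848 -0.2649  0.1886] t 25.15 j6 2.57
```

```bash
python3 -m jog '[[1,0.008,0.0125,0.025,0],[1,0.008,0.0125,0.025,0],[1,0,0,0.025,0],[1,0,0,0.02,0],[1,0,0,0,0]]' >/dev/null; python3 -m jog '[[1,0,0,0,0],[1,0,0,0,0],[1,0,0,0,0]]'; python3 go.py 0.4997 -0.291 0.07
python3 - <<'E'
from m import *
c=cam('top','t2.png');s=cam('scene','s2.png')
pickle.dump({'top':c,'scene':s},open('c2.pkl','wb'))
f=lambda i,x,y,w,h:cv2.resize(i[y:y+h,x:x+w],(w*4,h*4),interpolation=cv2.INTER_CUBIC)
o=np.zeros((600,800,3),np.uint8);o[:400,:400]=f(c['img'],340,155,100,100);o[:400,400:]=f(s['img'],135,135,100,100)
cv2.imwrite('pics/p4.png',o[:400,:,::-1])
E
```

```text
clock: 25.82
tcp_pos: [0.5005, -0.2924, 0.0968]
orientation: [0.001, 0.999, -0.036, 0.001]
wrist_force: [0.1, -0.2, -2.5]
finger_gap: 0.0388
grip_force: 61.1
shift [-1.  -1.3 26.8] rows 1.0 yhead -94.16 tcp [ 0.5005 -0.2924  0.0968] t 25.8167 j6 2.55
```

View pics/p4.png

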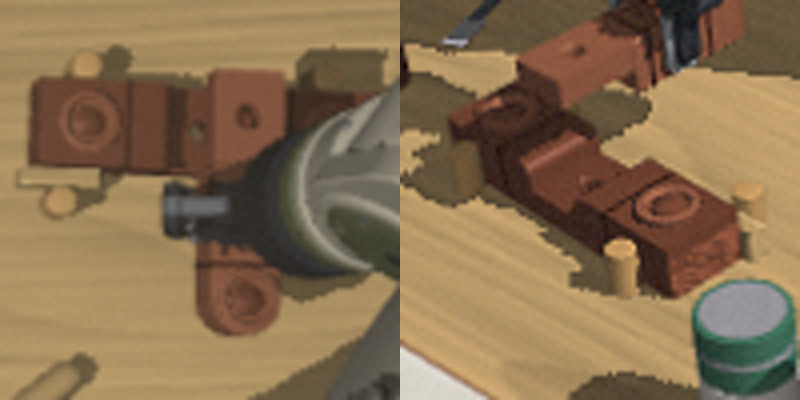

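The arm hovers over the rail with its hole at crop (247,116) in the top view and (573,50) in the scene view. The rail's hole is at (199,130) and (590,184).

```bash
python3 - <<'E'
from m import *
d=pickle.load(open('c2.pkl','rb')); t,s=d['top'],d['scene']
q=lambda x,y,x0,y0:(x0+x/4-.4,y0+y/4-.4)
A=[q(247,116,340,155),q(573-400,50,135,135)]; B=[q(199,130,340,155),q(190,184,135,135)]
for n,u,z in(('arm',A,.1097),('rail',B,.018)):
    print(n,tri([t,s],u).round(4),onz(t,[u[0]],z)[0].round(4),onz(s,[u[1]],z)[0].round(4))
th=np.radians(-4.1); print('arm expected',np.array([.5005,-.2924])+.062*np.array([np.cos(th),np.sin(th)]))
# lap edges in top at z=.1097, notch edges
e=onz(t,[q(211,71,340,155),q(284,71,340,155),q(209,160,340,155)],.1097); print(e.round(4))
E
```

```text
arm [ 0.5608 -0.2954  0.1107] [ 0.5608 -0.2957  0.1097] [ 0.5597 -0.297   0.1097]
rail [ 0.5655 -0.2944  0.0196] [ 0.5661 -0.2953  0.018 ] [ 0.5639 -0.2955  0.018 ]
arm expected [ 0.56234133 -0.29683284]
[[ 0.5873 -0.2764  0.1097]
 [ 0.5862 -0.3183  0.1097]
 [ 0.5362 -0.2726  0.1097]]
```

```bash
python3 -m jog '[[1,0.002,-0.001,0.015,0],[1,0,0,0.015,0],[1,0,0,0.01,0],[1,0,0,0,0],[1,0,0,0,0]]' >/dev/null; python3 -m jog '[[1,0,0,0,0],[1,0,0,0,0],[1,0,0,0,0]]'; python3 go.py 0.502 -0.2916 0.024
```

```text
clock: 26.58
tcp_pos: [0.5021, -0.2913, 0.0559]
orientation: [0.0, 0.999, -0.037, 0.001]
wrist_force: [-0.1, 0.1, -2.0]
finger_gap: 0.0393
grip_force: 61.3
shift [-0.2  0.3 31.9] rows 1.0 yhead -94.19 tcp [ 0.5021 -0.2913  0.0559] t 26.5833 j6 2.55
```

```bash
python3 -m jog '[[1,0,0,0.006,0],[1,0,0,0.006,0],[1,0,0,0.005,0],[1,0,0,0,0]]'; python3 -m jog '[[1,0,0,0.004,0],[1,0,0,0.004,0],[1,0,0,0,0],[1,0,0,0,0]]'; python3 go.py 0.502 -0.2916 0.023
```

```text
clock: 26.92
tcp_pos: [0.5006, -0.2901, 0.0363]
orientation: [-0.001, 0.999, -0.037, -0.001]
wrist_force: [0.2, 0.4, -2.9]
finger_gap: 0.039
grip_force: 61.3
clock: 27.25
tcp_pos: [0.5014, -0.2907, 0.0296]
orientation: [-0.0, 0.999, -0.037, -0.0]
wrist_force: [0.4, 0.4, -2.4]
finger_gap: 0.0394
grip_force: 61.3
shift [0.7 0.9 6.6] rows 1.0 yhead -94.18 tcp [ 0.5014 -0.2907  0.0296] t 27.25 j6 2.55
```

```bash
python3 -m jog '[[1,0,0.0004,0.003,0],[1,0,0,0.002,0],[1,0,0,0,0],[1,0,0,0,0]]'; python3 -m jog '[[1,0,0,0.0015,0],[1,0,0,0,0],[1,0,0,0,0]]'
```

```text
clock: 27.58
tcp_pos: [0.5015, -0.2912, 0.0249]
orientation: [-0.0, 0.999, -0.037, -0.0]
wrist_force: [0.2, -0.5, -3.0]
finger_gap: 0.0394
grip_force: 61.3
clock: 27.83
tcp_pos: [0.5015, -0.2912, 0.0234]
orientation: [-0.0, 0.999, -0.036, -0.0]
wrist_force: [0.3, -0.7, -2.8]
finger_gap: 0.0395
grip_force: 61.3
```

Nearly seated. Now I slide to +x (about 3 mm), watching the force.

```bash
python3 -m jog '[[1,0,0,0.0008,0],[1,0.0015,0,0,0],[1,0,0,0,0],[1,0,0,0,0]]'; python3 -m jog '[[1,0.001,0,0,0],[1,0,0,0,0],[1,0,0,0,0]]'; python3 -m jog '[[1,0.001,0,0,0],[1,0,0,0,0],[1,0,0,0,0]]'
```

```text
clock: 28.17
tcp_pos: [0.5031, -0.2915, 0.0231]
orientation: [0.0, 0.999, -0.037, 0.0]
wrist_force: [-2.6, 1.3, 4.0]
finger_gap: 0.0392
grip_force: 61.8
clock: 28.42
tcp_pos: [0.5038, -0.2916, 0.0231]
orientation: [0.0, 0.999, -0.037, -0.0]
wrist_force: [-3.7, 0.5, 5.4]
finger_gap: 0.039
grip_force: 62.1
clock: 28.67
tcp_pos: [0.5047, -0.2917, 0.0231]
orientation: [0.0, 0.999, -0.037, -0.0]
wrist_force: [-4.4, 0.7, 5.1]
finger_gap: 0.0392
grip_force: 62.1
```

```bash
python3 -m jog '[[1,0.0008,0,0,0],[1,0,0,0,0],[1,0,0,0,0]]'; python3 -m jog '[[1,0.0008,0,0,0],[1,0,0,0,0],[1,0,0,0,0]]';  python3 -m jog '[[1,0.0006,0,0,0],[1,0,0,0,0],[1,0,0,0,0]]'
```

```text
clock: 28.92
tcp_pos: [0.5053, -0.2917, 0.0231]
orientation: [0.0, 0.999, -0.037, -0.0]
wrist_force: [-5.2, 1.8, 4.9]
finger_gap: 0.0389
grip_force: 62.4
clock: 29.17
tcp_pos: [0.5054, -0.2917, 0.0231]
orientation: [0.0, 0.999, -0.037, -0.001]
wrist_force: [-8.0, 0.0, 7.2]
finger_gap: 0.0395
grip_force: 62.5
clock: 29.42
tcp_pos: [0.5054, -0.2917, 0.0231]
orientation: [0.0, 0.999, -0.037, -0.002]
wrist_force: [-9.5, 0.2, 8.4]
finger_gap: 0.0391
grip_force: 62.7
```

```bash
python3 -m jog '[[0,-0.0012,0,0,0],[-0.5,0,0,0,0],[-0.5,0,0,0,0],[-0.5,0,0,0,0]]'; python3 -m jog '[[-0.5,0,0,-0.02,0],[-0.5,0,0,-0.03,0],[-0.5,0,0,-0.035,0],[-0.5,0,0,-0.035,0],[-0.5,0,0,-0.035,0]]' >/dev/null; python3 -m jog '[[-0.5,0,0,0,-7.16],[-0.5,0,0,0,-7.16],[-0.5,0,0,0,-7.16],[-0.5,0,0,0,-7.16],[-0.5,0,0,0,-7.16]]' >/dev/null; python3 -m jog '[[-0.5,0,0,0,-7.16],[-0.5,0,0,0,-7.16],[-0.5,0,0,0,-7.16],[-0.5,0,0,0,-7.16],[-0.5,0,0,0,-7.16]]' >/dev/null;python3 -m jog '[[-0.5,0,0,0,-7.16],[-0.5,0,0,0,-7.16],[-0.5,0,0,0,-7.16],[-0.5,0,0,0,0],[-0.5,0,0,0,0]]'; python3 go.py 0.4625 0.0095 0.18
python3 - <<'E'
from m import *
c=cam('top','t3.png');s=cam('scene','s3.png')
pickle.dump({'top':c,'scene':s},open('c3.pkl','wb'))
E
```

```text
clock: 29.75
tcp_pos: [0.5066, -0.2917, 0.0226]
orientation: [0.0, 0.999, -0.036, 0.0]
wrist_force: [0.4, 0.7, 0.1]
finger_gap: 0.0641
grip_force: 0.0
clock: 31.42
tcp_pos: [0.5063, -0.2915, 0.1776]
orientation: [0.0, 0.715, 0.699, 0.0]
wrist_force: [-0.1, -0.3, 0.5]
finger_gap: 0.0644
grip_force: 0.0
shift [300.  -50.5  -2.4] rows 8.0 yhead -1.29 tcp [ 0.5063 -0.2915  0.1776] t 31.4167 j6 0.93
```

```bash
python3 -m jog '[[-0.6,0.030,-0.005,0,0],[-0.6,0.030,-0.005,0,0],[-0.6,0.030,-0.005,0,0],[-0.6,0.030,-0.005,0,0],[-0.6,0.030,-0.005,0,0]]'>/dev/null; python3 -m jog '[[-0.6,0.030,-0.005,0,0],[-0.6,0.030,-0.005,0,0],[-0.6,0.030,-0.005,0,0],[-0.6,0.030,-0.005,0,0],[-0.6,0.030,-0.005,0,0]]'>/dev/null; python3 -m jog '[[-0.6,0,0,0,0],[-0.6,0,0,0,0],[-0.6,0,0,0,0],[-0.6,0,0,0,0]]'; python3 go.py 0.4625 0.0095 0.074
python3 - <<'E'
from m import *
c=cam('top','t4.png');s=cam('scene','s4.png')
pickle.dump({'top':c,'scene':s},open('c4.pkl','wb'))
f=lambda i,x,y,w,h,k:cv2.resize(i[y:y+h,x:x+w],(w*k,h*k),interpolation=cv2.INTER_CUBIC)
o=np.zeros((600,800,3),np.uint8)
for im,y,x in((f(c['img'],340,150,100,100,4),0,0),(f(s['img'],130,130,100,100,4),0,400),(f(c['img'],100,160,80,66,3),400,0),(f(s['img'],270,140,80,66,3),400,400)): o[y:y+im.shape[0],x:x+im.shape[1]]=im
cv2.imwrite('pics/p5.png',o[:,:,::-1])
E
```

```text
clock: 32.68
tcp_pos: [0.4623, 0.0085, 0.1778]
orientation: [0.0, 0.714, 0.7, 0.0]
wrist_force: [0.5, 0.3, -0.1]
finger_gap: 0.0678
grip_force: 0.0
shift [1.000e+00 1.000e-01 1.038e+02] rows 3.0 yhead -1.2 tcp [0.4623 0.0085 0.1778] t 32.6833 j6 1.44
```

View pics/p5.png

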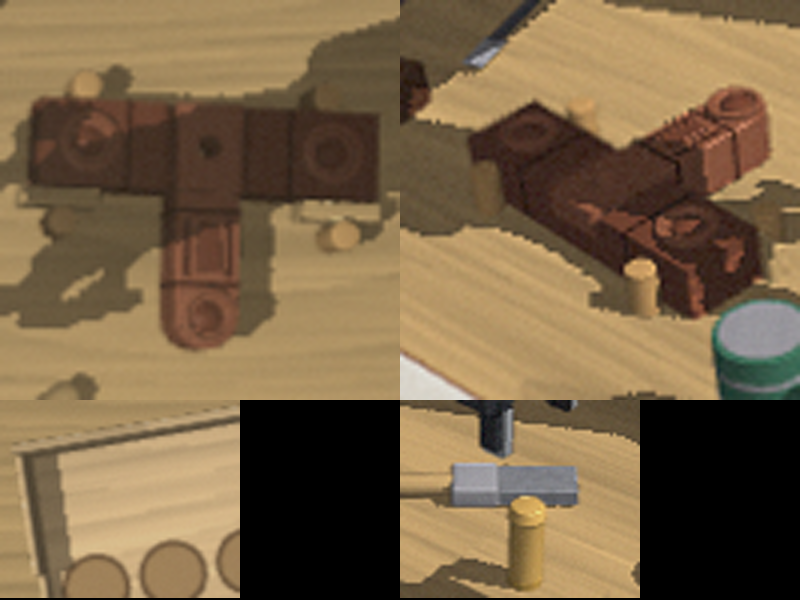

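The arm is seated in the notch with its hole at crop (210,146), about top pixel (392.1,186.1). The rings are clear in the caddy. I compute the hole and ring positions.

```bash
python3 - <<'E'
from m import *
d=pickle.load(open('c4.pkl','rb')); t,s=d['top'],d['scene']
print('hole',onz(t,[(392.1,186.1)],.036))
h=cv2.cvtColor(t['img'],cv2.COLOR_RGB2HSV).astype(int)
g=cv2.cvtColor(t['img'],cv2.COLOR_RGB2GRAY)
sub=cv2.resize(g[195:240,105:205],None,fx=8,fy=8,interpolation=cv2.INTER_CUBIC)
c=cv2.HoughCircles(sub,cv2.HOUGH_GRADIENT,1,120,param1=80,param2=20,minRadius=70,maxRadius=110)
for x,y,r in (c[0] if c is not None else []): print((105+(x+.5)/8-.5,195+(y+.5)/8-.5),r/8, onz(t,[(105+(x+.5)/8-.5,195+(y+.5)/8-.5)],.008)[0].round(4))
print(h[216,119],h[213,147],h[205,150])
g=cv2.cvtColor(s['img'],cv2.COLOR_RGB2HSV)
cv2.imwrite('pics/ring.png',sub)
E
python3 -m jog '[[-0.6,0.001,0,0.03,0],[-0.6,0,0,0.03,0],[-0.6,0,0,0.03,0],[-0.6,0,0,0.01,0],[-0.6,0,0,0,0]]'>/dev/null; python3 -m jog '[[-0.6,0,0,0,0],[-0.6,0,0,0,0]]'; python3 go.py 0.4625 0.0095 0.074
```

```text
hole [[ 0.56591025 -0.29683996  0.036     ]]
(np.float32(182.5), np.float32(212.75)) 11.5375 [0.5171 0.2239 0.008 ]
[ 18  94 122] [ 17  99 165] [ 19  89 215]
clock: 33.37
tcp_pos: [0.4629, 0.0097, 0.0786]
orientation: [0.001, 0.714, 0.7, 0.0]
wrist_force: [1.4, -0.3, 0.8]
finger_gap: 0.0681
grip_force: 0.0
shift [-0.2 -0.4  4.6] rows 1.0 yhead -1.17 tcp [0.4629 0.0097 0.0786] t 33.3667 j6 1.44
```

View pics/ring.png

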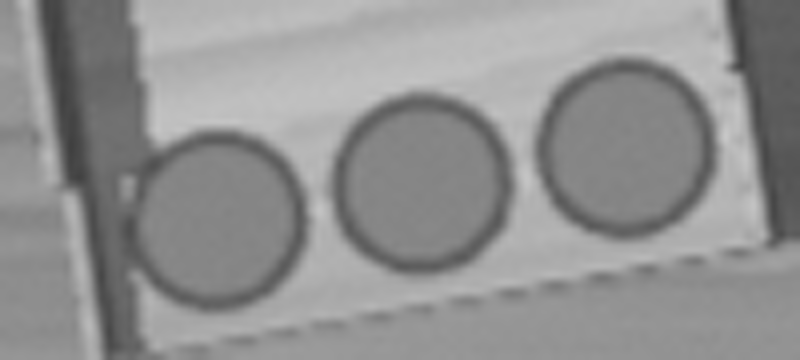

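The ring centres in the crop are at (216,220), (422,183) and (626,148).

```bash
python3 - <<'E'
from m import *
d=pickle.load(open('c4.pkl','rb')); t,s=d['top'],d['scene']
R=onz(t,[(131.56,222.06),(157.3,217.4),(182.8,213.06)],.008); print('top rings',R.round(4).tolist())
y=R[0]-R[2]; print(np.linalg.norm(y),np.degrees(np.arctan2(-y[0],y[1])))
# same rings in scene: predicted pixel, then darker-disc centroid
p=proj(s,R); print(p.round(1).tolist())
h=cv2.cvtColor(s['img'],cv2.COLOR_RGB2HSV).astype(int)
x0,y0=p.min(0).astype(int)-25; x1,y1=p.max(0).astype(int)+25
for u,v in p: print(h[int(v),int(u)])
m=((h[...,2]<175)&(h[...,2]>110)&(h[...,0]>12)&(h[...,0]<22)).astype(np.uint8)
for u,v in p:
    w=np.zeros_like(m); w[int(v)-16:int(v)+17,int(u)-20:int(u)+21]=1
    k,l,st,ce=cv2.connectedComponentsWithStats(m*w,connectivity=4); i=l[int(v),int(u)]; print(i,st[i],ce[i].round(1),onz(s,[ce[i]],.008)[0].round(4))
E
python3 -m jog '[[-0.6,0,0,0.0046,0],[0,0,0,0,0],[0.5,0,0,0,0],[1,0,0,0,0],[1,0,0,0,0]]' 60 >/dev/null; python3 -m jog '[[1,0,0,0,0],[1,0,0,0,0],[1,0,0,0,0]]'
```

```text
top rings [[0.4975, 0.3501, 0.008], [0.5073, 0.2865, 0.008], [0.5163, 0.2232, 0.008]]
0.12824371091862816 8.441515426675672
[[446.0, 286.1], [414.2, 275.2], [383.6, 264.3]]
[ 17 127 165]
[ 17 121 169]
[ 16 124 169]
5 [435 275  26  21 392] [447.1 285.5] [0.4947 0.3511 0.008 ]
9 [403 265  26  21 377] [415.4 275.2] [0.506  0.2886 0.008 ]
7 [372 255  25  20 372] [384.3 263.9] [0.5144 0.2238 0.008 ]
clock: 34.03
tcp_pos: [0.4624, 0.0103, 0.0736]
orientation: [0.0, 0.714, 0.7, 0.0]
wrist_force: [0.2, -0.1, 5.3]
finger_gap: 0.0244
grip_force: 57.9
```

```bash
python3 -m jog '[[1,0,0,-0.015,0],[1,0,0,-0.02,0],[1,0,0,-0.03,0],[1,0,0,-0.025,0],[1,0,0,0,0]]'>/dev/null; python3 -m jog '[[1,0,0,0,0],[1,0,0,0,0],[1,0,0,0,0]]'; python3 go.py 0.565 -0.295 0.16
```

```text
clock: 34.7
tcp_pos: [0.4607, 0.0105, 0.1615]
orientation: [-0.001, 0.714, 0.7, -0.001]
wrist_force: [-0.2, 0.1, -1.2]
finger_gap: 0.025
grip_force: 59.0
shift [-303.4  110.2    1.1] rows 8.0 yhead -1.11 tcp [0.4607 0.0105 0.1615] t 34.7 j6 1.44
```

```bash
python3 -m jog '[[1,-0.030,0.011,0,0],[1,-0.030,0.011,0,0],[1,-0.030,0.011,0,0],[1,-0.030,0.011,0,0],[1,-0.030,0.011,0,0]]'>/dev/null; python3 -m jog '[[1,-0.030,0.011,0,0],[1,-0.030,0.011,0,0],[1,-0.030,0.011,0,0],[1,-0.030,0.011,0,0],[1,-0.030,0.011,0,0]]'>/dev/null; python3 -m jog '[[1,0,0,0,0],[1,0,0,0,0],[1,0,0,0,0],[1,0,0,0,0]]'; python3 go.py 0.565 -0.295 0.12
```

```text
clock: 35.87
tcp_pos: [0.5652, -0.2903, 0.162]
orientation: [-0.001, 0.714, 0.701, -0.0]
wrist_force: [0.6, 0.4, -0.7]
finger_gap: 0.0242
grip_force: 59.0
shift [-4.8 -0.  42. ] rows 2.0 yhead -1.06 tcp [ 0.5652 -0.2903  0.162 ] t 35.8667 j6 0.99
```

```bash
python3 -m jog '[[1,-0.0048,0,0.02,0],[1,0,-0.0007,0.02,0],[1,0,0,0,0],[1,0,0,0,0],[1,0,0,0,0]]'; python3 go.py 0.565 -0.295 0.115
python3 - <<'E'
from m import *
c=cam('top','t5.png');s=cam('scene','s5.png')
pickle.dump({'top':c,'scene':s},open('c5.pkl','wb'))
f=lambda i,x,y,w,h,k:cv2.resize(i[y:y+h,x:x+w],(w*k,h*k),interpolation=cv2.INTER_CUBIC)
o=np.zeros((560,800,3),np.uint8)
o[:560,:400]=f(c['img'],350,130,50,70,8);o[:560,400:]=f(s['img'],150,130,50,70,8)
cv2.imwrite('pics/p6.png',o[:,:,::-1]); print(proj(s,[[.565,-.296,.04],[.5657,-.296,.036]]),proj(c,[[.565,-.296,.04]]))
E
```

```text
clock: 36.28
tcp_pos: [0.5655, -0.2958, 0.124]
orientation: [0.0, 0.714, 0.701, 0.0]
wrist_force: [-0.2, 0.2, -0.1]
finger_gap: 0.0243
grip_force: 59.0
shift [ 0.8 -0.5  9. ] rows 1.0 yhead -1.05 tcp [ 0.5655 -0.2958  0.124 ] t 36.2833 j6 0.98
[[180.41186755 173.20653579]
 [180.41977268 174.7252114 ]] [[392.26586898 186.23908986]]
```

View pics/p6.png

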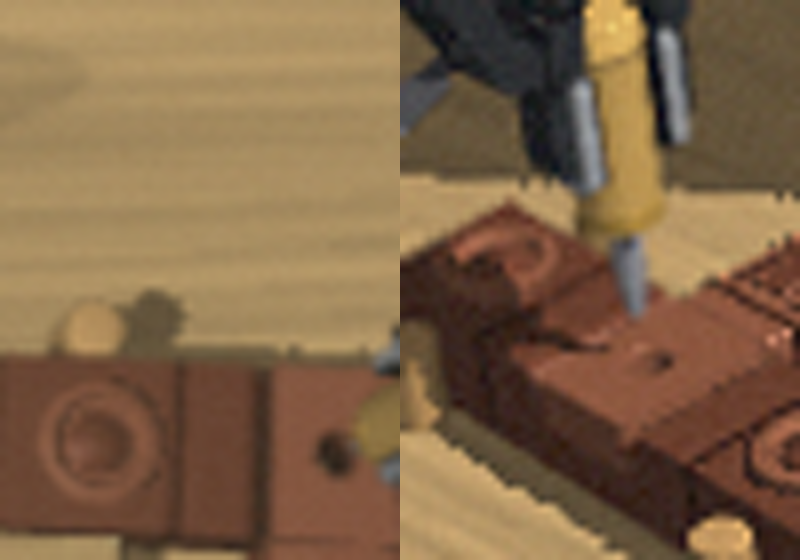

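The scene view shows the pin's tip at crop (640,316) and the arm's hole at (655,362). The top view shows the hole at (337,452).

```bash
python3 - <<'E'
from m import *
d=pickle.load(open('c5.pkl','rb')); t,s=d['top'],d['scene']
q=lambda x,y,x0,y0:(x0+x/8-.45,y0+y/8-.45)
H=[q(337,452,350,130),q(255,362,150,130)]; tip=q(240,316,150,130)
print('hole',tri([t,s],H).round(4),onz(t,[H[0]],.036)[0].round(4),onz(s,[H[1]],.036)[0].round(4)); print('tip S',onz(s,[tip],.0524)[0].round(4), 'tcp proj tip px',proj(s,[[.5655,-.2958,.0524]]),tip)
E
```

```text
hole [ 0.5652 -0.2947  0.0364] [ 0.5661 -0.2958  0.036 ] [ 0.5645 -0.2938  0.036 ]
tip S [ 0.5657 -0.2958  0.0524] tcp proj tip px [[179.62638322 169.00974423]] (179.55, 169.05)
```

```bash
python3 -m jog '[[1,0.001,-0.0004,0.008,0],[1,0,0,0.006,0],[1,0,0,0.006,0],[1,0,0,0,0],[1,0,0,0,0]]'; python3 -m jog '[[1,0,0,0.005,0],[1,0,0,0.005,0],[1,0,0,0,0],[1,0,0,0,0]]'
```

```text
clock: 36.8
tcp_pos: [0.5644, -0.2952, 0.1022]
orientation: [-0.001, 0.714, 0.7, -0.0]
wrist_force: [-0.3, -0.5, -2.1]
finger_gap: 0.0243
grip_force: 59.0
clock: 37.13
tcp_pos: [0.5646, -0.2953, 0.0925]
orientation: [-0.001, 0.714, 0.7, -0.0]
wrist_force: [-0.6, 0.8, -1.2]
finger_gap: 0.0244
grip_force: 59.0
```

```bash
python3 -m jog '[[1,0,0,0.005,0],[1,0,0,0.003,0],[1,0,0,0,0],[1,0,0,0,0]]'; python3 -m jog '[[1,0,0,0.004,0],[1,0,0,0.003,0],[1,0,0,0,0],[1,0,0,0,0]]'
```

```text
clock: 37.47
tcp_pos: [0.5647, -0.2954, 0.0847]
orientation: [-0.0, 0.714, 0.7, -0.0]
wrist_force: [0.5, 0.2, -0.8]
finger_gap: 0.0241
grip_force: 59.0
clock: 37.8
tcp_pos: [0.5647, -0.2953, 0.0777]
orientation: [-0.0, 0.714, 0.7, -0.0]
wrist_force: [-0.1, -0.1, -1.3]
finger_gap: 0.024
grip_force: 59.0
```

```bash
python3 -m jog '[[1,0,0,0.003,0],[1,0,0,0.0015,0],[1,0,0,0,0],[1,0,0,0,0]]'; python3 -m jog '[[1,0,0,0.0012,0],[1,0,0,0,0],[1,0,0,0,0]]'
```

```text
clock: 38.13
tcp_pos: [0.565, -0.2956, 0.0738]
orientation: [0.0, 0.714, 0.7, 0.0]
wrist_force: [0.1, 0.1, -0.4]
finger_gap: 0.0241
grip_force: 59.1
clock: 38.38
tcp_pos: [0.565, -0.2956, 0.0737]
orientation: [0.001, 0.714, 0.7, 0.0]
wrist_force: [-2.0, 1.2, 6.8]
finger_gap: 0.0243
grip_force: 59.8
```

```bash
python3 -m jog '[[0.2,0,0,-0.001,0],[-0.4,0,0,0,0],[-0.5,0,0,0,0],[-0.5,0,0,0,0]]' 40; python3 -m jog '[[-0.5,0,0,-0.025,0],[-0.5,0,0,-0.03,0],[-0.5,0,0,-0.035,0],[-0.7,0,0,-0.035,-7.16],[-0.7,0,0,0,-2.9]]' >/dev/null; python3 -m jog '[[-0.7,0,0,0,0],[-0.7,0,0,0,0],[-0.7,0,0,0,0]]'; python3 go.py 0.6567 -0.0765 0.20
```

```text
clock: 38.72
tcp_pos: [0.5649, -0.2955, 0.0732]
orientation: [-0.0, 0.714, 0.7, 0.0]
wrist_force: [-0.4, 0.1, -0.6]
finger_gap: 0.0639
grip_force: 0.0
clock: 39.38
tcp_pos: [0.5642, -0.295, 0.1968]
orientation: [-0.001, 0.65, 0.76, -0.0]
wrist_force: [0.3, -0.1, -0.9]
finger_gap: 0.0724
grip_force: 0.0
shift [201.6 125.1  -3. ] rows 5.0 yhead 8.87 tcp [ 0.5642 -0.295   0.1968] t 39.3833 j6 0.81
```

```bash
python3 -m jog '[[-0.7,0.0252,0.0156,0,0],[-0.7,0.0252,0.0156,0,0],[-0.7,0.0252,0.0156,0,0],[-0.7,0.0252,0.0156,0,0],[-0.7,0.0252,0.0156,0,0]]'>/dev/null; python3 -m jog '[[-0.7,0.0252,0.0156,0,0],[-0.7,0.0252,0.0156,0,0],[-0.7,0.0252,0.0156,0,0],[-0.7,0,0,0.025,0],[-0.7,0,0,0.025,0]]'>/dev/null; python3 -m jog '[[-0.7,0,0,0,0],[-0.7,0,0,0,0],[-0.7,0,0,0,0],[-0.7,0,0,0,0]]'; python3 go.py 0.6567 -0.0765 0.0698
python3 - <<'E'
from m import *
s=cam('scene','s6.png')
f=lambda i,x,y,w,h,k:cv2.resize(i[y:y+h,x:x+w],(w*k,h*k),interpolation=cv2.INTER_CUBIC)
cv2.imwrite('pics/p7.png',f(s['img'],130,110,200,150,4)[:,:,::-1])
E
```

```text
clock: 40.55
tcp_pos: [0.6574, -0.0776, 0.1497]
orientation: [0.001, 0.65, 0.76, 0.0]
wrist_force: [-0.8, 0.9, 0.6]
finger_gap: 0.0726
grip_force: 0.0
shift [ 1.3 -0.6 79.9] rows 2.0 yhead 8.9 tcp [ 0.6574 -0.0776  0.1497] t 40.55 j6 1.18
```

View pics/p7.png

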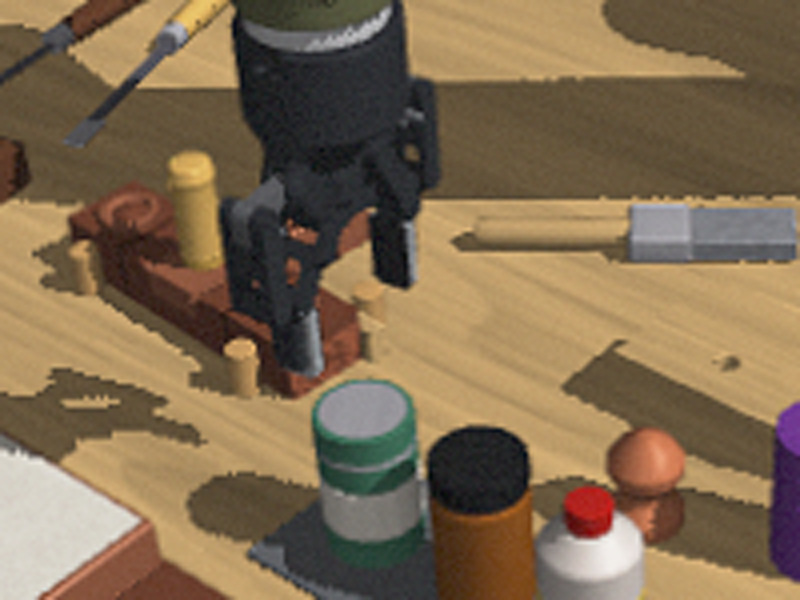

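The pin is home at crop (195,215). The pots and finial stand, and the gripper is above the tin at (365,410). Now the tin.

```bash
python3 -m jog '[[-0.7,0.0013,-0.0015,0.025,0],[-0.7,0,0,0.025,0],[-0.7,0,0,0.025,0],[-0.7,0,0,0.005,0],[-0.7,0,0,0,0]]'>/dev/null; python3 -m jog '[[-0.7,0,0,0,0],[-0.7,0,0,0,0],[-0.7,0,0,0,0]]'>/dev/null; python3 go.py 0.6567 -0.0768 0.0698
```

```text
shift [-0.5  0.   0.9] rows 1.0 yhead 8.95 tcp [ 0.6566 -0.0763  0.0707] t 41.2667 j6 1.18
```

```bash
python3 -m jog '[[0,0,0,0,0],[0.5,0,0,0,0],[1,0,0,0,0],[1,0,0,0,0],[1,0,0,0,0]]' 40; python3 -m jog '[[1,0,0,-0.03,0],[1,0,0,-0.035,0],[1,0,0,-0.035,0],[1,0,0,-0.035,0],[1,0,0,0,0]]'>/dev/null; python3 -m jog '[[1,0.030,-0.0092,0,0],[1,0.030,-0.0092,0,0],[1,0.030,-0.0092,0,0],[1,0.030,-0.0092,0,0],[1,0.030,-0.0092,0,0]]' ; python3 -m jog '[[1,0.030,-0.0092,0,0],[1,0.030,-0.0092,0,0],[1,0.030,-0.0092,0,0],[1,0.030,-0.0092,0,0],[1,0.030,-0.0092,0,0]]'>/dev/null; python3 -m jog '[[1,0.0,0.00,0,0],[1,0,0,0,0],[1,0,0,0,0],[1,0,0,0,0],[1,0,0,0,0]]' >/dev/null; python3 go.py 0.5157 0.2239 0.0747
```

```text
clock: 41.68
tcp_pos: [0.656, -0.0761, 0.0699]
orientation: [0.001, 0.65, 0.76, 0.001]
wrist_force: [-0.6, 0.7, 5.8]
finger_gap: 0.0511
grip_force: 40.7
clock: 42.52
tcp_pos: [0.5849, 0.0661, 0.2024]
orientation: [-0.001, 0.65, 0.76, -0.0]
wrist_force: [-0.2, -0.1, -2.8]
finger_gap: 0.0508
grip_force: 42.9
shift [ 19.    0.6 128.4] rows 4.0 yhead 8.86 tcp [0.518  0.2051 0.2031] t 43.35 j6 1.65
```

```bash
python3 -m jog '[[1,0.019,0,0.01,0],[1,0,0,0.03,0],[1,0,0,0.03,0],[1,0,0,0.03,0],[1,0,0,0.015,0]]'>/dev/null; python3 -m jog '[[1,0,0,0,0],[1,0,0,0,0],[1,0,0,0,0],[1,0,0,0,0]]'; python3 go.py 0.5157 0.2239 0.0739
```

```text
clock: 44.1
tcp_pos: [0.5162, 0.2249, 0.0902]
orientation: [0.001, 0.65, 0.76, 0.001]
wrist_force: [0.3, -0.8, -2.2]
finger_gap: 0.0513
grip_force: 43.0
shift [-1.  -0.7 16.3] rows 1.0 yhead 8.92 tcp [0.5162 0.2249 0.0902] t 44.1 j6 1.68
```

```bash
python3 -m jog '[[1,-0.001,-0.0007,0.008,0],[1,0,0,0.0065,0],[1,0,0,0,0],[1,0,0,0,0],[1,0,0,0,0]]'>/dev/null; python3 go.py 0.5157 0.2239 0.0739;  python3 -m jog '[[1,0,0,0.001,0],[1,0,0,0,0],[1,0,0,0,0]]'
```

```text
shift [-0.2  2.2 -0.2] rows 1.0 yhead 8.96 tcp [0.5135 0.2237 0.0737] t 44.5167 j6 1.68
clock: 44.77
tcp_pos: [0.5136, 0.2238, 0.0736]
orientation: [-0.0, 0.65, 0.76, -0.0]
wrist_force: [-1.8, -1.9, 6.6]
finger_gap: 0.0513
grip_force: 42.9
```

```bash
python3 -m jog '[[1,0,0.0021,-0.003,0],[1,0,0,0,0],[1,0,0,0,0],[1,0,0,0,0]]'>/dev/null; python3 go.py 0.5157 0.2239 0.0739;  python3 -m jog '[[1,0,0,0.002,0],[1,0,0,0,0],[1,0,0,0,0]]';python3 go.py 0.5157 0.2239 0.0739
```

```text
shift [-0.2 -0.4  1.7] rows 1.0 yhead 8.95 tcp [0.5161 0.2241 0.0756] t 45.1 j6 1.68
clock: 45.35
tcp_pos: [0.516, 0.2241, 0.0736]
orientation: [-0.0, 0.65, 0.76, -0.0]
wrist_force: [0.4, -0.5, -1.6]
finger_gap: 0.0514
grip_force: 42.6
shift [-0.1 -0.3 -0.3] rows 1.0 yhead 8.95 tcp [0.516  0.2241 0.0736] t 45.35 j6 1.68
```

Good. Release, back out, and fetch the oil jar at (0.6576,-0.0041).

```bash
python3 -m jog '[[0,0,0,0.0003,0],[-0.7,0,0,0,0],[-0.7,0,0,0,0],[-0.7,0,0,0,0]]'>/dev/null;python3 -m jog '[[-0.7,0,0,-0.03,0],[-0.7,0,0,-0.035,0],[-0.7,0,0,-0.035,0],[-0.7,0,0,-0.03,0],[-0.7,0,0,0,0]]'>/dev/null;  python3 -m jog '[[-0.7,-0.029,0.0145,0,0],[-0.7,-0.029,0.0145,0,0],[-0.7,-0.029,0.0145,0,0],[-0.7,-0.029,0.0145,0,0],[-0.7,0,0,0,0]]'>/dev/null; python3 -m jog '[[-0.7,-0.029,0.0145,0,0],[-0.7,-0.029,0.0145,0,0],[-0.7,-0.029,0.0145,0,0],[-0.7,0,0,0,0],[-0.7,0,0,0,0]]'>/dev/null;  python3 -m jog '[[-0.7,0,0,0,0],[-0.7,0,0,0,0]]'; python3 go.py 0.6576 -0.0041 0.0735
```

```text
clock: 47.1
tcp_pos: [0.6472, 0.0404, 0.2034]
orientation: [-0.0, 0.649, 0.76, -0.0]
wrist_force: [-0.1, -0.0, 1.5]
finger_gap: 0.0727
grip_force: 0.0
shift [-45.7   3.4 129.9] rows 4.0 yhead 9.01 tcp [0.6472 0.0404 0.2034] t 47.1 j6 1.35
```

```bash
python3 -m jog '[[-0.7,-0.023,0.001,0,0],[-0.7,-0.0228,0.001,0,0],[-0.7,0,0,0.03,0],[-0.7,0,0,0.03,0],[-0.7,0,0,0.025,0]]'>/dev/null;  python3 -m jog '[[-0.7,0,0,0,0],[-0.7,0,0,0,0],[-0.7,0,0,0,0]]'>/dev/null;python3 go.py 0.6576 -0.0041 0.0735
```

```text
shift [ 0.6  0.  46.8] rows 2.0 yhead 9.03 tcp [ 0.6576 -0.0047  0.1203] t 47.7667 j6 1.28
```

```bash
python3 -m jog '[[-0.7,0,-0.001,0.02,0],[-0.7,0,0,0.02,0],[-0.7,0,0,0.007,0],[-0.7,0,0,0,0],[-0.7,0,0,0,0]]'>/dev/null;  python3 -m jog '[[-0.7,0,0,0,0],[-0.7,0,0,0,0]]'>/dev/null;python3 go.py 0.6576 -0.0041 0.0735;  python3 -m jog '[[0,0,0,0,0],[0.5,0,0,0,0],[1,0,0,0,0],[1,0,0,0,0],[1,0,0,0,0]]' 40; python3 -m jog '[[1,0,0,-0.03,0],[1,0,0,-0.035,0],[1,0,0,-0.035,0],[1,0,0,-0.033,0],[1,0,0,0,0]]'>/dev/null; python3 -m jog '[[1,0.029,-0.0101,0,0],[1,0.029,-0.0101,0,0],[1,0.029,-0.0101,0,0],[1,0.029,-0.0101,0,0],[1,0.029,-0.0101,0,0]]'>/dev/null ; python3 -m jog '[[1,0.029,-0.0101,0,0],[1,0.029,-0.0101,0,0],[1,0.029,-0.0101,0,0],[1,0.029,-0.0101,0,0],[1,0.029,-0.0101,0,0]]'>/dev/null; python3 -m jog '[[1,0.0,0.00,0,0],[1,0,0,0,0],[1,0,0,0,0],[1,0,0,0,0],[1,0,0,0,0]]' >/dev/null; python3 go.py 0.506 0.2868 0.0755
```

```text
shift [ 1.6  0.6 -0.1] rows 1.0 yhead 8.96 tcp [ 0.6572 -0.0058  0.0734] t 48.35 j6 1.28
clock: 48.77
tcp_pos: [0.6566, -0.0058, 0.0726]
orientation: [0.001, 0.65, 0.76, 0.0]
wrist_force: [-1.1, -0.7, 7.0]
finger_gap: 0.0489
grip_force: 41.7
shift [ 23.4  -2.1 128.8] rows 4.0 yhead 8.86 tcp [0.5117 0.264  0.2043] t 50.4333 j6 1.75
```

```bash
python3 -m jog '[[1,0.0197,-0.002,0.01,0],[1,0,0,0.03,0],[1,0,0,0.03,0],[1,0,0,0.03,0],[1,0,0,0.015,0]]'>/dev/null; python3 -m jog '[[1,0,0,0,0],[1,0,0,0,0],[1,0,0,0,0],[1,0,0,0,0]]'>/dev/null; python3 go.py 0.5066 0.2835 0.0769
```

```text
shift [-0.7 -1.4 14.6] rows 1.0 yhead 8.92 tcp [0.5078 0.2844 0.0915] t 51.1833 j6 1.79
```

```bash
python3 -m jog '[[1,-0.0007,0.0007,0.008,0],[1,0,0,0.005,0],[1,0,0,0,0],[1,0,0,0,0],[1,0,0,0,0]]'>/dev/null; python3 go.py 0.5066 0.2835 0.0769
```

```text
shift [-0.1 -0.2 -0.3] rows 1.0 yhead 8.96 tcp [0.5068 0.2836 0.0766] t 51.6 j6 1.79
```

```bash
python3 -m jog '[[1,0,0,0.0005,0],[1,0,0,0,0]]'; python3 -m jog '[[0,0,0,0,0],[-0.7,0,0,0,0],[-0.7,0,0,0,0],[-0.7,0,0,0,0]]'>/dev/null;python3 -m jog '[[-0.7,0,0,-0.03,0],[-0.7,0,0,-0.035,0],[-0.7,0,0,-0.035,0],[-0.7,0,0,-0.03,0],[-0.7,0,0,0,0]]'>/dev/null;  python3 -m jog '[[-0.7,-0.029,0.0145,0,0],[-0.7,-0.029,0.0145,0,0],[-0.7,-0.029,0.0145,0,0],[-0.7,-0.029,0.0145,0,0],[-0.7,0,0,0,0]]'>/dev/null; python3 -m jog '[[-0.7,-0.029,0.0145,0,0],[-0.7,-0.029,0.0145,0,0],[-0.7,-0.029,0.0145,0,0],[-0.7,-0.029,0.0145,0,0],[-0.7,0,0,0,0]]'>/dev/null;  python3 -m jog '[[-0.7,0,0,0,0],[-0.7,0,0,0,0]]'; python3 go.py 0.661 0.0684 0.0717
python3 - <<'E'
from m import *
c=cam('top','t7.png');s=cam('scene','s7.png')
pickle.dump({'top':c,'scene':s},open('c7.pkl','wb'))
f=lambda n,x,y,w,h,k:cv2.resize(cv2.imread('pics/'+n)[y:y+h,x:x+w],(w*k,h*k),interpolation=cv2.INTER_CUBIC)
o=np.zeros((600,800,3),np.uint8)
o[:300,:400]=f('top0.png',105,165,100,75,4);o[:300,400:]=f('t7.png',105,165,100,75,4)
o[300:,:400]=f('scene0.png',365,215,100,75,4);o[300:,400:]=f('s7.png',365,215,100,75,4)
cv2.imwrite('pics/p8.png',o)
grey=lambda h,s,v:(s<45)&(v>90); dark=lambda h,s,v:(v<70)
for d in (cs,{'top':c,'scene':s}):
  S=d['scene']['img'];T=d['top']['img']
  print(blobs(T,(164,190,198,226),grey,1),blobs(S,(372,405,222,246),grey,1),blobs(S,(405,440,230,257),dark,1),blobs(T,(132,166,200,232),dark,1))
E
```

```text
clock: 51.77
tcp_pos: [0.5068, 0.2837, 0.0765]
orientation: [-0.0, 0.65, 0.76, 0.0]
wrist_force: [-2.3, -1.0, 2.5]
finger_gap: 0.0489
grip_force: 43.1
clock: 53.52
tcp_pos: [0.6571, 0.0728, 0.2053]
orientation: [-0.001, 0.65, 0.76, -0.0]
wrist_force: [0.3, 0.2, 0.1]
finger_gap: 0.0729
grip_force: 0.0
shift [ -5.    3.4 133.6] rows 4.0 yhead 8.94 tcp [0.6571 0.0728 0.2053] t 53.5167 j6 1.4
[(315, [174.8, 210.2], [165, 201, 21, 20])] [(289, [390.0, 232.6], [379, 225, 23, 16])] [(555, [421.9, 244.2], [407, 231, 30, 26])] [(494, [150.7, 216.0], [136, 203, 30, 24])]
[(728, [176.5, 211.5], [164, 198, 26, 28])] [(290, [389.9, 232.6], [379, 225, 23, 16])] [(547, [422.2, 244.2], [407, 232, 30, 25])] []
```

View pics/p8.png

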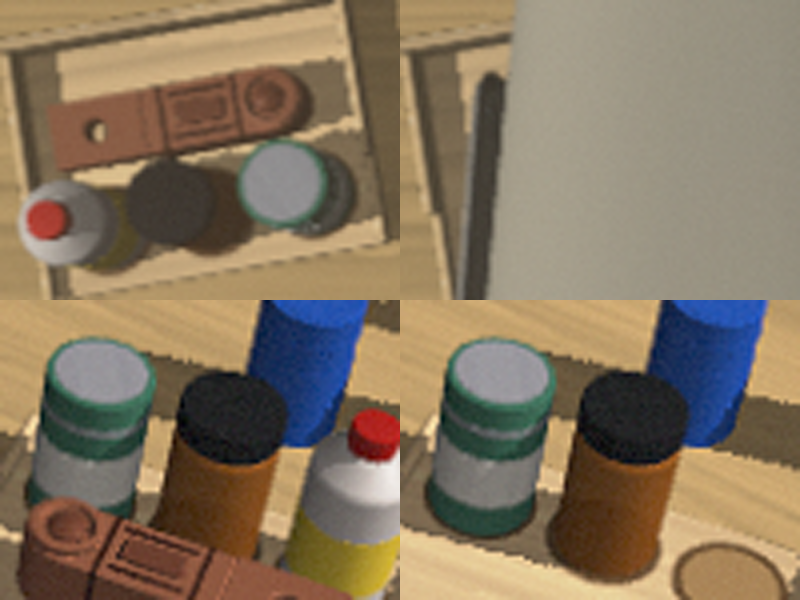

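The tin and the jar sit within 0.3 px of their start positions in the scene view; the robot's arm blocks the top view. Last is the glue bottle.

```bash
python3 -m jog '[[-0.7,-0.005,0.0025,0.01,0],[-0.7,0,0,0.03,0],[-0.7,0,0,0.03,0],[-0.7,0,0,0.03,0],[-0.7,0,0,0.02,0]]'>/dev/null;  python3 -m jog '[[-0.7,0,0,0,0],[-0.7,0,0,0,0],[-0.7,0,0,0,0]]'>/dev/null;python3 go.py 0.661 0.0684 0.0717
```

```text
shift [ 0.1 -0.6 15.7] rows 1.0 yhead 9.0 tcp [0.6616 0.0684 0.0874] t 54.2833 j6 1.4
```

```bash
python3 -m jog '[[-0.7,0,0,0.01,0],[-0.7,0,0,0.005,0],[-0.7,0,0,0,0],[-0.7,0,0,0,0],[-0.7,0,0,0,0]]'>/dev/null;python3 go.py 0.661 0.0684 0.0717;  python3 -m jog '[[0,0,0,0,0],[0.5,0,0,0,0],[1,0,0,0,0],[1,0,0,0,0],[1,0,0,0,0]]' 40; python3 -m jog '[[1,0,0,-0.03,0],[1,0,0,-0.035,0],[1,0,0,-0.035,0],[1,0,0,-0.035,0],[1,0,0,0,0]]'>/dev/null; python3 -m jog '[[1,0.028,-0.0109,0,0],[1,0.028,-0.0109,0,0],[1,0.028,-0.0109,0,0],[1,0.028,-0.0109,0,0],[1,0.028,-0.0109,0,0]]'>/dev/null ; python3 -m jog '[[1,0.028,-0.0109,0,0],[1,0.028,-0.0109,0,0],[1,0.028,-0.0109,0,0],[1,0.028,-0.0109,0,0],[1,0.028,-0.0109,0,0]]'>/dev/null; python3 -m jog '[[1,0.0,0.00,0,0],[1,0,0,0,0],[1,0,0,0,0],[1,0,0,0,0],[1,0,0,0,0]]' >/dev/null; python3 go.py 0.4964 0.3497 0.0753
```

```text
shift [ 0.5  0.  -0.2] rows 1.0 yhead 8.95 tcp [0.6611 0.0679 0.0715] t 54.7 j6 1.4
clock: 55.12
tcp_pos: [0.6614, 0.068, 0.0717]
orientation: [0.0, 0.65, 0.76, 0.0]
wrist_force: [1.0, -0.0, 3.9]
finger_gap: 0.0484
grip_force: 41.7
shift [ 25.  -10.  130.6] rows 4.0 yhead 8.86 tcp [0.5102 0.3266 0.2059] t 56.7833 j6 1.85
```

```bash
python3 -m jog '[[1,0.0246,-0.01,0,0],[1,0,0,0.035,0],[1,0,0,0.035,0],[1,0,0,0.03,0],[1,0,0,0.01,0]]'>/dev/null; python3 -m jog '[[1,0,0,0,0],[1,0,0,0,0],[1,0,0,0,0],[1,0,0,0,0]]'>/dev/null; python3 go.py 0.4965 0.3493 0.0757
```

```text
shift [-1.4 -1.5 22.9] rows 1.0 yhead 8.93 tcp [0.4977 0.3509 0.0986] t 57.5333 j6 1.9
```

```bash
python3 -m jog '[[1,-0.001,0.0002,0.01,0],[1,0,0,0.009,0],[1,0,0,0.001,0],[1,0,0,0,0],[1,0,0,0,0]]'>/dev/null; python3 -m jog '[[1,0,0,0,0],[1,0,0,0,0]]'; python3 go.py 0.4965 0.3493 0.0757
```

```text
clock: 58.12
tcp_pos: [0.4959, 0.3493, 0.0758]
orientation: [-0.0, 0.65, 0.76, -0.0]
wrist_force: [0.5, -0.4, -0.7]
finger_gap: 0.0486
grip_force: 42.1
shift [-0.   0.6  0.1] rows 1.0 yhead 8.96 tcp [0.4959 0.3493 0.0758] t 58.1167 j6 1.9
```

```bash
python3 -m jog '[[1,0,0.0004,0.0005,0],[1,0,0,0,0]]'; python3 -m jog '[[0,0,0,0,0],[-0.7,0,0,0,0],[-0.7,0,0,0,0],[-0.7,0,0,0,0]]'>/dev/null;python3 -m jog '[[-0.7,0,0,-0.03,0],[-0.7,0,0,-0.035,0],[-0.7,0,0,-0.035,0],[-0.7,0,0,-0.035,0],[-0.7,0,0,-0.03,0]]'>/dev/null;  python3 -m jog '[[-0.7,0.02,-0.03,0,0],[-0.7,0.02,-0.03,0,0],[-0.7,0.02,-0.03,0,0],[-0.7,0.02,-0.03,0,0],[-0.7,0.02,-0.03,0,0]]'>/dev/null; python3 -m jog '[[-0.7,0.02,-0.03,0,0],[-0.7,0.02,-0.03,0,0],[-0.7,0.02,-0.03,0,0],[-0.7,0,0,0,0],[-0.7,0,0,0,0]]'
python3 - <<'E'
from m import *
c=cam('top','t8.png');s=cam('scene','s8.png')
grey=lambda h,s,v:(s<45)&(v>90); dark=lambda h,s,v:(v<70);red=lambda h,s,v:((h<5)|(h>174))&(s>170)&(v>90)
fin=lambda h,s,v:((h<9)|(h>175))&(s>110)&(v>60)
for d in (cs,{'top':c,'scene':s}):
  S=d['scene']['img'];T=d['top']['img']
  print(blobs(T,(105,135,205,235),red,1),blobs(S,(445,475,235,265),red,1),blobs(T,(164,190,198,226),grey,1),blobs(S,(372,405,222,246),grey,1),blobs(S,(405,440,230,257),dark,1),'fin',blobs(T,(245,275,180,205),fin,1),blobs(S,(278,305,212,246),fin,1))
o=np.zeros((420,800,3),np.uint8);o[:,:400]=s['img'][:,100:500];o[:,400:]=c['img'][:,60:460]
cv2.imwrite('pics/p9.png',o[:,:,::-1])
E
```

```text
clock: 58.28
tcp_pos: [0.4963, 0.3494, 0.0757]
orientation: [-0.0, 0.65, 0.76, -0.0]
wrist_force: [-0.8, -0.6, 0.5]
finger_gap: 0.0484
grip_force: 42.1
clock: 59.87
tcp_pos: [0.233, 0.4709, 0.2409]
orientation: [0.0, 0.648, 0.761, 0.0]
wrist_force: [0.5, -0.9, -0.2]
finger_gap: 0.0723
grip_force: 0.0
[(57, [116.2, 219.6], [112, 216, 9, 8])] [(114, [459.0, 247.8], [453, 242, 13, 13])] [(315, [174.8, 210.2], [165, 201, 21, 20])] [(289, [390.0, 232.6], [379, 225, 23, 16])] [(555, [421.9, 244.2], [407, 231, 30, 26])] fin [] []
[(56, [115.8, 219.6], [112, 216, 8, 9])] [(110, [459.2, 247.7], [453, 242, 13, 13])] [(311, [174.7, 210.1], [165, 201, 20, 20])] [(291, [390.0, 232.6], [379, 224, 23, 17])] [(555, [422.0, 244.3], [407, 232, 30, 25])] fin [] []
```

View pics/p9.png

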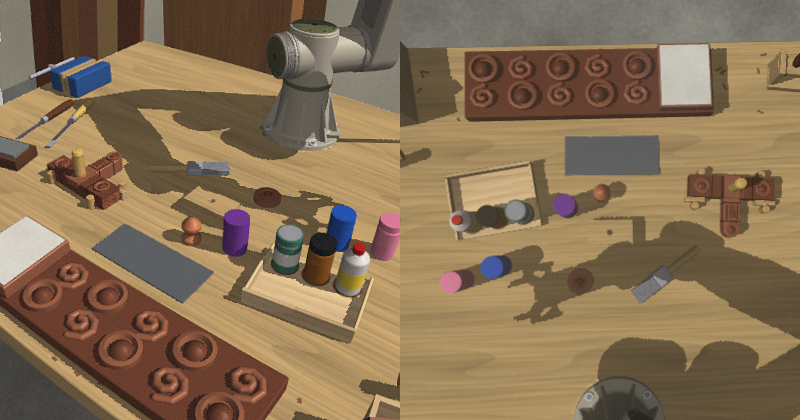

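All three pots are back within about 0.4 px of their start positions in the views measured. The pin stands home in the joint at (78,162) and (738,183), the finial is where it was, and the robot is clear. I hand in.

```bash
python3 -c "
from workcell import env
print(env.hand_in())"
```

```text
the job is handed in; nothing more can be done
None
```

I handed the job in at about 60 s on the robot's clock: the arm is seated in the rail and pinned with the collar on the wood, the three pots are back upright on their rings to within about 1 mm by camera, and the finial looks unmoved by eye (its colour mask found nothing to measure); the hand-in returned no verdict.

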